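# Put the food-processor discs away on their stands

## Task

Put the four food-processor discs away on the two storage stands: those with white hubs on the white stand, those with blue hubs on the blue stand, on each stand the large disc first and the small one on top of it. Seat every disc plate down and level, fully home on the spigot or stub below it, and leave the salt jar, the spoon and the blue mug where they are.

Things in the scene. Friction and masses are not known exactly. Their poses are not given: they have to be found in the camera images.
- white_large_center (a point): Large disc, white hub, loose, 160 to 260 g, lying plate down: steel plate 112 mm across, 5 thick, with two straight slicing blades over dark slots; white hub 34 mm across (grip here), its flat top 44 above the underside; tapered stub on it (20 mm to 10 mm across) ends 60 above the underside. Underside has a central socket 23 wide, 20 deep, for spigot or stub. Point: on the axis, half-way up, 30 mm above the underside; z up.
- white_small_center (a point): Small disc, white hub, loose, 105 to 170 g, lying plate down: steel plate 80 mm across, 5 thick, with rings of small dark grating holes; white hub 34 mm across (grip here), its flat top 44 above the underside; tapered stub on it (20 mm to 10 mm across) ends 60 above the underside. Underside has a central socket 23 wide, 20 deep, for spigot or stub. Point: on the axis, half-way up, 30 mm above the underside; z up.
- blue_large_center (a point): Large disc, blue hub, loose, 160 to 260 g, lying plate down: steel plate 112 mm across, 5 thick, with rings of small dark grating holes; blue hub 34 mm across (grip here), its flat top 44 above the underside; tapered stub on it (20 mm to 10 mm across) ends 60 above the underside. Underside has a central socket 23 wide, 20 deep, for spigot or stub. Point: on the axis, half-way up, 30 mm above the underside; z up.
- blue_small_center (a point): Small disc, blue hub, loose, 105 to 170 g, lying plate down: steel plate 80 mm across, 5 thick, with two straight slicing blades over dark slots; blue hub 34 mm across (grip here), its flat top 44 above the underside; tapered stub on it (20 mm to 10 mm across) ends 60 above the underside. Underside has a central socket 23 wide, 20 deep, for spigot or stub. Point: on the axis, half-way up, 30 mm above the underside; z up.
- white_stand_seat (a point): White plastic round stand, fixed: 96 mm across, flat seat 56 mm across and 18 above the surface; tapered spigot (20 mm to 10 mm across) rises 16 from the seat. Point: centre of the seat at the spigot's foot; z up. A first disc's underside lies on the seat; a second disc's underside lies on the first one's hub top, stub in its socket.
- blue_stand_seat (a point): Blue plastic round stand, fixed: 96 mm across, flat seat 56 mm across and 18 above the surface; tapered spigot (20 mm to 10 mm across) rises 16 from the seat. Point: centre of the seat at the spigot's foot; z up. A first disc's underside lies on the seat; a second disc's underside lies on the first one's hub top, stub in its socket.
- spice_center (a point): Bystander, to be left alone: small glass salt jar with a black cap, 41 mm in diameter, 105 mm tall, upright and loose, standing among the discs. This point is its middle, 52 mm up.
- spoon: Bystander, to be left alone: pale metal teaspoon lying on the surface, 130x27x11 mm, long axis x; origin at the centre of its underside.
- mug_center (a point): Bystander, to be left alone: dark blue mug near the left end of the surface, 89 mm across, 97 mm tall, its handle reaching 83 mm to its own -y from this point, which is the middle of its round body, 48 mm up.

How it is judged:
At the end, for the whole second after the job is handed in: Each large disc lies on the seat of its own colour's stand and each small disc on the hub of its colour's large disc, centred within 5 mm and within 4 mm of the fully seated height on what it rests on, level within 0.06 rad, released and at rest; salt jar, spoon and mug where they were (horizontal distance between white_large_center and white_stand_seat below 0.005 m and z of white_large_center in the frame of white_stand_seat between 0.026 and 0.034 m and angle between each of white_large_center, white_small_center, blue_large_center, blue_small_center's own z axis and vertical below 0.06 rad and horizontal distance between white_small_center and white_large_center below 0.005 m and z of white_small_center in the frame of white_large_center between 0.04 and 0.048 m and horizontal distance between blue_large_center and blue_stand_seat below 0.005 m and z of blue_large_center in the frame of blue_stand_seat between 0.026 and 0.034 m and horizontal distance between blue_small_center and blue_large_center below 0.005 m and z of blue_small_center in the frame of blue_large_center between 0.04 and 0.048 m); the robot touches nothing.
It fails at once if the salt jar is moved by more than 25 mm (distance of spice_center from where it was at the start of the episode above 0.025 m).
It fails at once if the spoon is moved by more than 25 mm (distance of spoon from where it was at the start of the episode above 0.025 m).
It fails at once if the blue mug is moved by more than 25 mm (distance of mug_center from where it was at the start of the episode above 0.025 m).
It also fails if it takes over 120 s, if anything falls off the work surface, if the arm or the gripper's body presses on something with over 40 N, if the wrist force passes 120 N, or if a joint passes its speed limit or range.

## Robot

A 7-joint arm with a two-finger parallel gripper is mounted at the origin on a cart in front of the work surface, level with it; the furniture and walls round the work are solid. World frame = base frame: x ahead of the robot, y to its left, z up, the work surface at z = 0. Lengths are in m, angles in rad, forces in N, time in s.
With the tool pointing down it reaches from about 0.35 to 0.9 m from the base axis. Payload 8.1 kg.
Tool frame: the origin (TCP) lies at the very end of the fingers, on their centre line; the grasp point (between the pads) lies 19 mm behind it (arm.grasp_offset is the distance from the TCP to the grasp point, in m); z points along the fingers, y is the direction in which the jaws open and shut (so a half turn about z gives the same grasp; the last joint's range is limited). The gripper opens to 92 mm and grips with 3 to 60 N. Pads are 19 mm wide; open, the fingers measure 130 mm over their backs; the gripper's body (75 mm by 190 mm) begins 47 mm behind the grasp point.
Start: joints at [-1.282, 0.434, 0.025, 1.573, -0.012, 1.134, -0.075], TCP at [0.239, 0.578, 0.199] pointing down, gripper open.
Joint ranges: [-2.62, 2.62], [-0.44, 2.09], [-1.27, 1.32], [0.08, 2.57], [-1.32, 4.46], [0.12, 2], [-2.74, 2.74]. Speed limits (rad/s): [2.22, 2.22, 3.01, 3.01, 3.14, 3.14, 3.14].

## Interface

Orientations are given as a rotation vector (axis times angle).
In Python, from cell import arm, eyes, workorder gives the robot as it stands.
- The arm moves only by the shell command python3 -m inch 'ROWS' [FORCE]. ROWS is JSON, a list that holds one entry, the list of rows, each a list of 5 numbers: the closure, from 0 (fully open) to 1 (shut), then the shift along the tool's x, y, z in mm, then the turn about the tool's z in degrees. A call has 1 to 12 rows; each row shifts and turns the pose as measured when the row begins, along the tool's axes as they then stand; what a row does not reach is not made up. A row lasts 1/10 s, in which the tool goes at most 50 mm and 8.59 degrees, less where a joint would pass 70% of its speed; a pose out of reach is approached as far as the arm can. A call with a gripper value outside its range is refused whole. The fingers move at their own pace and stop on an object; FORCE is the grip in N (left out, the last holds). Time passes only in rows, so rows that do not move let the fingers close. It gives the time, the measured TCP pose, the force and the opening at its end, in the units of the state.
- arm.observe(): the state, without advancing time (a new reading comes with each control period).
- eyes.get_image(name): name is "side" or "top" or "wrist"; returns a dict with "frame" (400x640x3 uint8, blue, green, red), "intrinsics" (3x3 intrinsics, pixels), "rvec" (rotation vector, rad) and "tvec" (3), from world to camera coordinates, as OpenCV has them; the wrist camera has in their place "T_tool_cam" (4x4, takes a point from camera to tool coordinates, whose origin is the TCP and whose axes are the flange's). Camera axes: x right, y down, z forward; pixel columns grow to the right and rows downward; lengths in m; the calibration is good to about 2 mm. The wrist camera is an equidistant fisheye: a pixel r from the principal point sees the ray r / f radians off the axis. A picture is of the moment at which its call begins: read the wrist's pose just before it. There is no depth.
- workorder.sign_off(): hands the job in, once; it reports no verdict.
The state is a dict: "clock": time; "joints": joint angles; "dq": joint speeds; "joint_efforts": joint torques, N m; "position": TCP position; "ee_rot": TCP orientation; "force": force on the tool from outside, world axes, zero at the start; "ft_torque": the same for the moment, N m; "width": opening from 0.0 (shut) to 1.0 (fully open).
Only numpy, scipy, OpenCV 4.12 (cv2) and the standard library are available. Lean on these libraries where they do the work, as an engineer would, in place of code of your own. Each camera call takes 0.05 s, during which the arm holds its last target.

## Working session

There is one attempt and no reset: what is moved stays moved. The work goes in short steps, Python scripts to look and compute and a shell command to move; the robot and the scene stay as the last step left them, time stands still between calls to the robot, and variables do not carry over. Pictures are saved under pics/ and viewed, and the job is handed in when it is done.

```bash
ls; mkdir -p pics; python3 - <<'E'
from cell import arm, eyes
import cv2
s=arm.observe();print(s)
for n in("side","top","wrist"):
    d=eyes.get_image(n);cv2.imwrite(f"pics/{n}0.png",d["frame"])
    print(n,{k:v for k,v in d.items() if k!="frame"})
E
```

```text
pics
{'clock': 0.0, 'joints': array([-1.28160258,  0.43518455,  0.02497   ,  1.57411508, -0.01159651,
        1.13399332, -0.07508668]), 'dq': array([-0.00171789,  0.00125168, -0.00069099, -0.00178278,  0.00235018,
        0.0006116 ,  0.00058183]), 'joint_efforts': array([ 1.58648472e-04, -6.67870831e+01,  9.84844677e-01, -3.14451027e+01,
       -6.06913283e-02,  4.31149034e-02,  1.78792420e-04]), 'position': array([0.23849619, 0.57709724, 0.1977619 ]), 'ee_rot': array([-6.11548713e-01, -3.08132930e+00,  2.42977653e-03]), 'force': array([ 0.4751506 ,  0.8776168 , -0.30848704]), 'ft_torque': array([ 0.02477938, -0.04340492,  0.013909  ]), 'width': 0.9995508682718962}
side {'intrinsics': array([[424.89810631,   0.        , 315.20283628],
       [  0.        , 424.89810631, 197.21869981],
       [  0.        ,   0.        ,   1.        ]]), 'rvec': array([ 2.01092078, -0.59894121,  0.34371399]), 'tvec': array([-0.39108749,  0.2276467 ,  0.73177862])}
top {'intrinsics': array([[372.07234623,   0.        , 314.780222  ],
       [  0.        , 372.07234623, 202.92416291],
       [  0.        ,   0.        ,   1.        ]]), 'rvec': array([ 2.20000575, -2.13826554,  0.11346755]), 'tvec': array([0.02658145, 0.52655063, 0.84697618])}
wrist {'intrinsics': array([[309.70691629,   0.        , 315.08810471],
       [  0.        , 309.70691629, 200.76721021],
       [  0.        ,   0.        ,   1.        ]]), 'T_tool_cam': array([[-1.63231443e-03, -9.59595784e-01, -2.81377445e-01,
         7.71935548e-02],
       [ 9.99998626e-01, -1.48501054e-03, -7.36741110e-04,
         1.27345089e-03],
       [ 2.89125193e-04, -2.81378261e-01,  9.59596890e-01,
        -1.85927191e-01],
       [ 0.00000000e+00,  0.00000000e+00,  0.00000000e+00,
         1.00000000e+00]])}
```

View pics/top0.png

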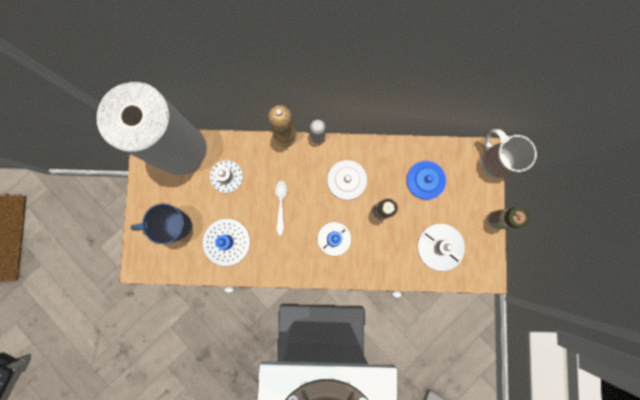

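View pics/side0.png

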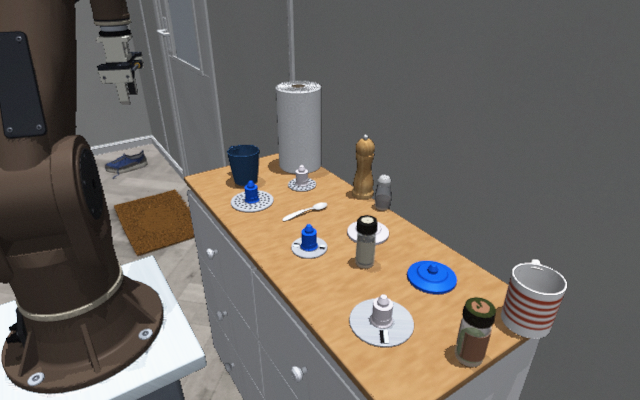

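View pics/wrist0.png

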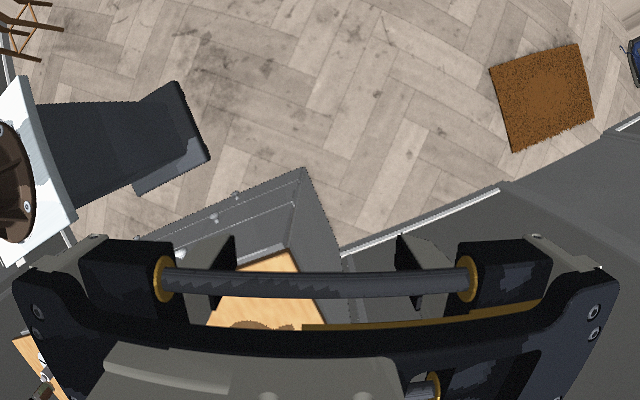

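```bash
cat > h.py <<'E'
import numpy as np, cv2
from scipy.spatial.transform import Rotation as Rn
from cell import arm, eyes
def cam(d):
    R=cv2.Rodrigues(np.array(d["rvec"]))[0];t=np.array(d["tvec"]).ravel();return R,t,-R.T@t
def ray(d,uv,z):
    R,t,c=cam(d);K=d["intrinsics"]
    v=R.T@np.linalg.inv(K)@np.array([uv[0],uv[1],1.]);s=(z-c[2])/v[2];return c+s*v
def proj(d,p):
    return cv2.projectPoints(np.array(p,float).reshape(-1,3),np.array(d["rvec"]),np.array(d["tvec"]),d["intrinsics"],None)[0][:,0]
def wcirc(d,c,z,r):  # pixels of a world circle
    a=np.linspace(0,2*np.pi,60);return proj(d,np.c_[c[0]+r*np.cos(a),c[1]+r*np.sin(a),0*a+z])
E
python3 - <<'E'
from h import *
d=eyes.get_image("top");e=eyes.get_image("side")
print(cam(d)[2],cam(e)[2],proj(d,[[0.2385,.577,.2],[0,0,0],[.5,0,0]]))
cv2.imwrite("pics/t_a.png",cv2.resize(d["frame"][150:275,190:350],None,fx=5,fy=5,interpolation=cv2.INTER_CUBIC)[:600])
cv2.imwrite("pics/t_b.png",cv2.resize(d["frame"][155:275,320:480],None,fx=5,fy=5,interpolation=cv2.INTER_CUBIC)[:600])
E
```

```text
[0.43581363 0.04171198 0.8964694 ] [ 0.04340776 -0.65759645  0.55313205] [[ 14.42478705 342.6126723 ]
 [326.45732009 434.23518727]
 [331.64998862 215.09947472]]
```

View pics/t_a.png

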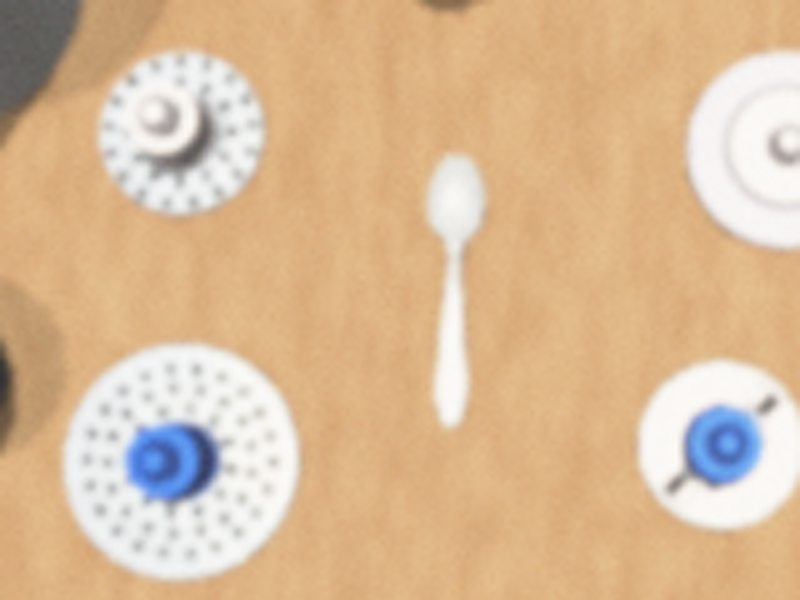

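View pics/t_b.png

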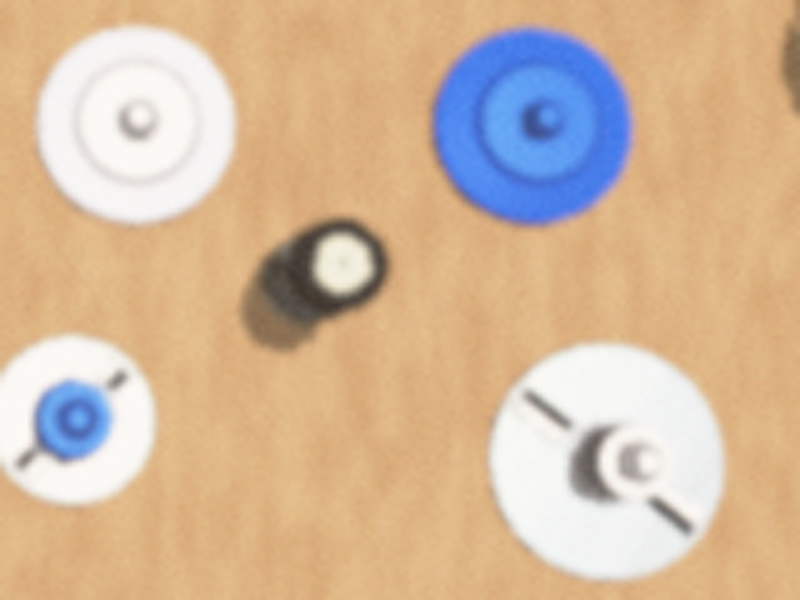

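```bash
cat > plates.py <<'E'
from h import *
d=eyes.get_image("top");f=d["frame"]
b=cv2.resize(f,None,fx=4,fy=4,interpolation=cv2.INTER_CUBIC).astype(int)
m=((b[...,0]-0.45*b[...,2])>85).astype(np.uint8)*255
m[:,:4*195]=0;m[:,4*480:]=0;m[:4*155]=0;m[4*272:]=0
cs,_=cv2.findContours(m,cv2.RETR_EXTERNAL,cv2.CHAIN_APPROX_NONE)
o=cv2.resize(f,None,fx=4,fy=4)
for c in cs:
    if cv2.contourArea(c)<8000: continue
    h=cv2.convexHull(c);px=(h[:,0].astype(float)+.5)/4-.5
    hh=(c[:,0].astype(float)+.5)/4-.5
    z=.005 
    out=[]
    for z in(.002,.005,.018):
        W=np.array([ray(d,p,z)[:2] for p in hh])
        (A,B,C),*_=np.linalg.lstsq(np.c_[2*W,np.ones(len(W))],(W**2).sum(1),rcond=None)
        r=np.sqrt(C+A*A+B*B);res=np.linalg.norm(W-[A,B],axis=1)-r
        out.append((round(A*1e3,1),round(B*1e3,1),round(2e3*r,1),round(1e3*np.abs(res).max(),1)))
    print(hh.mean(0).round(),out)
E
python3 plates.py
```

```text
[441. 247.] [(np.float64(431.6), np.float64(-262.8), np.float64(111.9), np.float64(0.7)), (np.float64(431.6), np.float64(-261.8), np.float64(111.5), np.float64(0.7)), (np.float64(431.7), np.float64(-257.4), np.float64(109.9), np.float64(0.6))]
[334. 238.] [(np.float64(444.0), np.float64(-6.6), np.float64(79.8), np.float64(0.6)), (np.float64(444.0), np.float64(-6.4), np.float64(79.6), np.float64(0.6)), (np.float64(443.9), np.float64(-5.7), np.float64(78.4), np.float64(0.6))]
[226. 242.] [(np.float64(429.0), np.float64(251.6), np.float64(111.9), np.float64(0.5)), (np.float64(429.0), np.float64(250.9), np.float64(111.5), np.float64(0.5)), (np.float64(429.1), np.float64(247.8), np.float64(109.9), np.float64(0.5))]
[226. 176.] [(np.float64(587.7), np.float64(259.7), np.float64(78.9), np.float64(2.3)), (np.float64(587.2), np.float64(259.0), np.float64(78.6), np.float64(2.3)), (np.float64(585.0), np.float64(255.8), np.float64(77.5), np.float64(2.2))]
[426. 180.] [(np.float64(593.1), np.float64(-228.0), np.float64(97.5), np.float64(0.6)), (np.float64(592.6), np.float64(-227.1), np.float64(97.2), np.float64(0.6)), (np.float64(590.3), np.float64(-223.2), np.float64(95.7), np.float64(0.6))]
[347. 179.] [(np.float64(588.0), np.float64(-34.5), np.float64(96.4), np.float64(0.7)), (np.float64(587.5), np.float64(-34.2), np.float64(96.0), np.float64(0.7)), (np.float64(585.3), np.float64(-33.1), np.float64(94.6), np.float64(0.7))]
```

```bash
python3 - <<'E'
from h import *
d=eyes.get_image("top");e=eyes.get_image("side")
def s(n,q,uv,z): print(n,(ray(q,uv,z)*1e3).round())
s("jar top",d,(388.5,208),.105)
s("jar side base",e,(366,265),0.0)
s("jar side capbottom",e,(367,220),.1)
s("mug top c",d,(166,223),.097)
s("mug handle",d,(135,227),.05)
s("towel base r",d,(188,172),.0)
s("towel base right edge",d,(206,155),.0)
s("towel base bottom edge",d,(185,176),.0)
s("towel side baseleft",e,(279,165),.0);s("towel side baseright",e,(322,170),.0)
for z in(.22,.25,.28): s(f"towel top {z}",d,(133,117),z)
s("mill base",d,(286,142),0);s("mill side base",e,(363,196),0);s("shaker side",e,(383,208),0)
s("shaker", d,(317,140),0)
# spigot tips / stub tips
s("wst tip",d,(320+137/5,155+117/5),.034);s("bst tip",d,(320+545/5,155+117/5),.034)
s("wst seat",d,(320+137/5,155+123/5),.018);s("bst seat",d,(320+540/5,155+121/5),.018)
s("WL stub",d,(320+642/5,155+461/5),.060)
s("BS stub",d,(320+76/5,155+418/5),.060)
s("BL stub",d,(190+159/5,150+461/5),.060);s("WS stub",d,(190+158/5,150+115/5),.060)
s("mugR", d,(515,152),.1); s("far edge",d,(320,133),0);s("left edge",d,(126,240),0);s("brownjar", d,(515,218),.1)
cv2.imwrite("pics/s_a.png",cv2.resize(e["frame"][200:360,280:480],None,fx=4,fy=3.75,interpolation=cv2.INTER_CUBIC))
for n,c,z in(("WL",(.4316,-.262),.06),("BS",(.444,-.0065),.06),("BL",(.429,.251),.06),("WS",(.5873,.259),.06),("wst",(.5875,-.034),.034),("bst",(.592,-.2255),.034)):print(n,proj(e,[*c,z]).round(1))
E
```

```text
jar top [ 511. -116.  105.]
jar side base [ 511. -125.    0.]
jar side capbottom [ 518. -110.  100.]
mug top c [466. 359.  97.]
mug handle [457. 448.  50.]
towel base r [595. 353.   0.]
towel base right edge [639. 312.   0.]
towel base bottom edge [585. 360.   0.]
towel side baseleft [598. 409.   0.]
towel side baseright [689. 306.   0.]
towel top 0.22 [657. 386. 220.]
towel top 0.25 [648. 371. 250.]
towel top 0.28 [638. 355. 280.]
mill base [677. 117.   0.]
mill side base [691. 110.   0.]
shaker side [693.  33.   0.]
shaker [684.  40.   0.]
wst tip [585. -33.  34.]
bst tip [ 590. -225.   34.]
wst seat [585. -35.  18.]
bst seat [ 591. -227.   18.]
WL stub [ 431. -260.   60.]
BS stub [443.  -6.  60.]
BL stub [428. 247.  60.]
WS stub [585. 256.  60.]
mugR [ 642. -393.  100.]
far edge [702.  34.   0.]
left edge [426. 491.   0.]
brownjar [ 498. -389.  100.]
WL [[382.6 295.6]]
BS [[308.  224.5]]
BL [[249.6 180.7]]
WS [[300.8 165.2]]
wst [[367.9 220.7]]
bst [[432.  263.8]]
```

View pics/s_a.png

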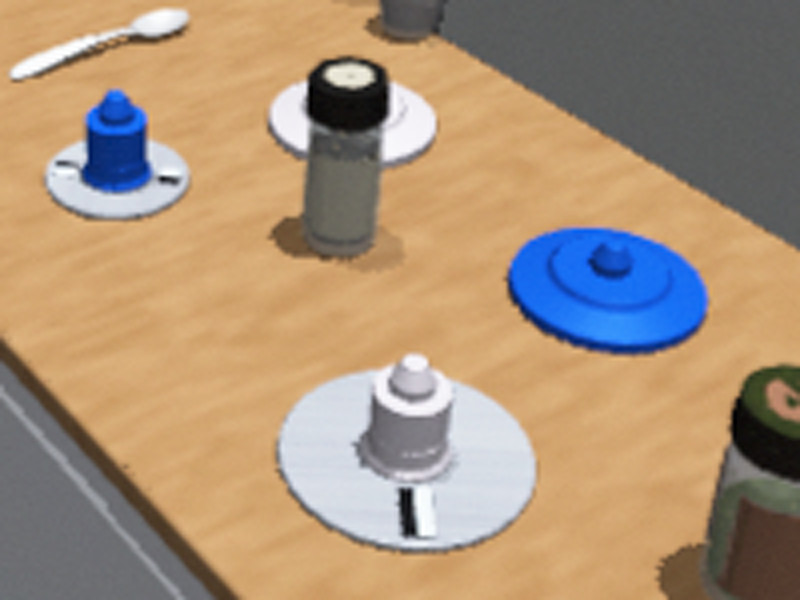

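```bash
python3 -m inch '[[[0,0,0,0,8.5],[0,0,0,0,8.5],[0,0,0,0,8.5],[0,0,0,0,8.5],[0,0,0,0,8.5],[0,0,0,0,8.5],[0,0,0,0,8.5],[0,0,0,0,8],[0,0,0,0,0]]]'
cat >> h.py <<'E'
def go(x,y,z,yaw=None):
    s=arm.observe();R=Rn.from_rotvec(s["ee_rot"]).as_matrix();p=s["position"]
    dl=R.T@(np.array([x,y,z])/1e3-p)*1e3
    a=np.degrees(np.arctan2(R[1,0],R[0,0]))
    print("t%.1f"%s["clock"],"pos",(p*1e3).round(1),"delta tool",dl.round(1),"|",np.linalg.norm(dl).round(),"xyaw",a.round(2),"tilt",np.degrees(np.arccos(-R[2,2])).round(2),"F",s["force"].round(1),"w",round(s["width"]*92,1),"q",s["joints"].round(2), "turn" if yaw is not None else "", "" if yaw is None else round((a-yaw+180)%360-180,1))
E
python3 -c "from h import *;go(429,250,190,90)"
```

```text
clock: 1.3
position: [0.2385, 0.5774, 0.1984]
ee_rot: [-2.246, -2.196, 0.001]
force: [-0.7, -1.0, -0.1]
width: 1.001
t1.3 pos [238.5 577.4 198.4] delta tool [-323.   197.9    8.3] | 379.0 xyaw 88.7 tilt 0.03 F [-0.7 -1.  -0.1] w 92.1 q [-1.47  0.44  0.3   1.59 -0.14  1.13 -1.16] turn -1.3
```

```bash
python3 -m inch '[[[0,-32,20,0,0],[0,-32,20,0,0],[0,-32,20,0,0],[0,-32,20,0,0],[0,-32,20,0,0],[0,-32,20,0,0],[0,-32,20,0,0],[0,-32,20,0,0],[0,-32,20,0,-1.3],[0,-32,18,8,0],[0,0,0,0,0]]]'
python3 -c "
from h import *;go(429,250,190,90)
cv2.imwrite('pics/w1.png',eyes.get_image('wrist')['frame'])"
```

```text
clock: 2.4
position: [0.4435, 0.2478, 0.1904]
ee_rot: [2.154, 2.286, 0.006]
force: [-0.1, -0.1, 0.1]
width: 0.998
t2.4 pos [443.5 247.8 190.4] delta tool [  3.1 -14.3   0.4] | 15.0 xyaw 93.4 tilt 0.23 F [-0.1 -0.1  0.1] w 91.8 q [-0.95  0.25  0.42  1.89 -0.12  1.01 -0.42] turn 3.4
```

View pics/w1.png

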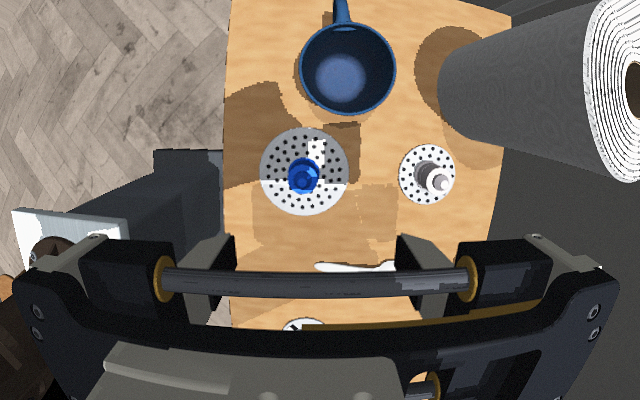

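```bash
cat >> h.py <<'E'
def wray(d,s,uv,z):
    K=d["intrinsics"];T=np.array(d["T_tool_cam"]);R=Rn.from_rotvec(s["ee_rot"]).as_matrix();p=s["position"]
    x=(uv[0]-K[0,2])/K[0,0];y=(uv[1]-K[1,2])/K[1,1];r=np.hypot(x,y)+1e-12
    v=np.array([np.sin(r)*x/r,np.sin(r)*y/r,np.cos(r)])
    v=R@T[:3,:3]@v;c=R@T[:3,3]+p
    return (c+(z-c[2])/v[2]*v)*1e3
def wcircle(d,s,seed,z,th=None,save=None):
    """circle fit to the plate outline that contains seed: wood has R>>B"""
    f=cv2.resize(d["frame"],None,fx=3,fy=3,interpolation=cv2.INTER_CUBIC).astype(int)
    m=((f[...,0]/(f[...,2]+1.))>0.8).astype(np.uint8)*255
    m=cv2.morphologyEx(m,cv2.MORPH_CLOSE,np.ones((9,9),np.uint8))
    cs,_=cv2.findContours(m,cv2.RETR_EXTERNAL,cv2.CHAIN_APPROX_NONE)
    for c in cs:
        if cv2.pointPolygonTest(c,(seed[0]*3.,seed[1]*3.),False)<0: continue
        W=np.array([wray(d,s,(q+.5)/3-.5,z)[:2] for q in c[:,0].astype(float)])
        A,B,C=np.linalg.lstsq(np.c_[2*W,np.ones(len(W))],(W**2).sum(1),rcond=None)[0]
        r=np.sqrt(C+A*A+B*B);res=np.abs(np.linalg.norm(W-[A,B],axis=1)-r)
        print("wrist circle z",z,(round(A,1),round(B,1)),"dia",round(2*r,1),"res max/med",res.max().round(1),np.median(res).round(1))
E
python3 -c "
from h import *
s=arm.observe();d=eyes.get_image('wrist')
wcircle(d,s,(290,160),.005);wcircle(d,s,(410,165),.005)
print(wray(d,s,(303,177),.06),wray(d,s,(440,184),.06))
go(429,250,100,90)"
```

```text
wrist circle z 0.005 (np.float64(428.9), np.float64(252.3)) dia 110.6 res max/med 0.6 0.1
wrist circle z 0.005 (np.float64(586.6), np.float64(260.2)) dia 79.1 res max/med 0.8 0.2
[428.98369748 260.64090622  60.        ] [580.60387197 263.11038397  60.        ]
t2.5 pos [441.6 252.4 190.8] delta tool [ -2.  -12.9  90.8] | 92.0 xyaw 93.61 tilt 0.31 F [-0.5  1.  -0.6] w 91.9 q [-0.96  0.25  0.42  1.89 -0.12  1.01 -0.42] turn 3.6
```

```bash
python3 -m inch '[[[0,-1,-13,0,3.6],[0,0,0,0,0],[0,0,0,30,0],[0,0,0,30,0],[0,0,0,30,0],[0,0,0,0,0],[0,0,0,0,0]]]'
python3 -c "
from h import *;go(429,251.3,12,90)
cv2.imwrite('pics/w2.png',eyes.get_image('wrist')['frame'])"
```

```text
clock: 3.2
position: [0.428, 0.262, 0.1008]
ee_rot: [-2.183, -2.254, -0.019]
force: [0.5, -0.2, 0.8]
width: 1.002
t3.2 pos [428.  262.  100.8] delta tool [-11.8   0.1  88.7] | 89.0 xyaw 91.84 tilt 0.74 F [ 0.5 -0.2  0.8] w 92.2 q [-0.95  0.35  0.38  2.02 -0.19  0.79 -0.42] turn 1.8
```

View pics/w2.png

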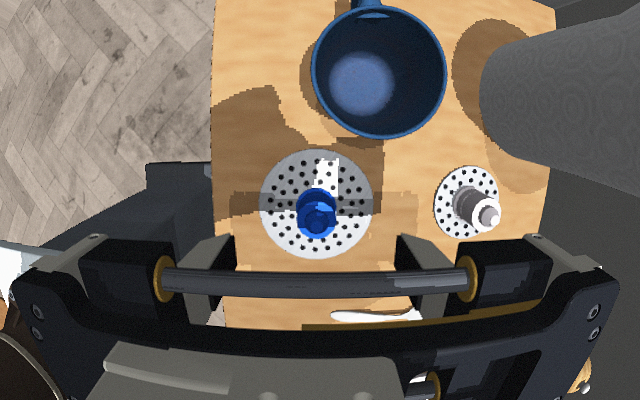

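```bash
python3 -m inch '[[[0,-11,0,0,1.8],[0,0,0,0,0],[0,0,0,20,0],[0,0,0,20,0],[0,0,0,0,0]]]'
python3 -c "
from h import *;go(429,251.3,12,90)"
```

```text
clock: 3.75
position: [0.4325, 0.2531, 0.0659]
ee_rot: [-2.22, -2.217, -0.037]
force: [0.0, -0.5, 0.3]
width: 0.999
t3.8 pos [432.5 253.1  65.9] delta tool [-2.8 -4.3 53.8] | 54.0 xyaw 89.93 tilt 1.36 F [ 0.  -0.5  0.3] w 91.9 q [-0.91  0.4   0.37  2.07 -0.23  0.69 -0.39] turn -0.1
```

```bash
sed -i 's/"xyaw",a.round(2),"tilt"/"zaxis",R[:2,2].round(4),"xyaw",a.round(2),"tilt"/' h.py
python3 -c "
from h import *;go(429,251.3,12,90)
for i in range(3):eyes.get_image('top')
go(429,251.3,12,90)"
python3 -m inch '[[[0,0,0,0,0],[0,0,0,0,0],[0,0,0,0,0]]]'
python3 -c "
from h import *;go(429,251.3,12,90)"
```

```text
t3.8 pos [432.5 253.1  65.9] delta tool [-2.8 -4.3 53.8] | 54.0 zaxis [0.0142 0.0191] xyaw 89.93 tilt 1.36 F [ 0.  -0.5  0.3] w 91.9 q [-0.91  0.4   0.37  2.07 -0.23  0.69 -0.39] turn -0.1
t3.9 pos [433.8 253.8  67.8] delta tool [-3.7 -5.7 55.6] | 56.0 zaxis [0.0164 0.0208] xyaw 89.93 tilt 1.52 F [-0.  -0.4  0.6] w 92.1 q [-0.91  0.4   0.37  2.06 -0.23  0.69 -0.39] turn -0.1
clock: 4.2
position: [0.435, 0.2547, 0.0702]
ee_rot: [-2.221, -2.218, -0.047]
force: [-0.5, -0.8, 0.4]
width: 1.001
t4.2 pos [435.  254.7  70.2] delta tool [-4.8 -7.1 58. ] | 59.0 zaxis [0.0192 0.0233] xyaw 89.94 tilt 1.73 F [-0.5 -0.8  0.4] w 92.1 q [-0.91  0.39  0.37  2.06 -0.23  0.7  -0.4 ] turn -0.1
```

```bash
python3 -c "
from h import *
for k in range(4):
  for i in range(2):eyes.get_image('top')
  go(429,251.3,12,90)"
```

```text
t4.3 pos [435.  254.7  70. ] delta tool [-4.7 -7.1 57.8] | 58.0 zaxis [0.0191 0.0232] xyaw 89.94 tilt 1.72 F [-0.3 -0.  -0.8] w 92.2 q [-0.91  0.39  0.37  2.06 -0.23  0.7  -0.4 ] turn -0.1
t4.4 pos [434.7 254.5  69.7] delta tool [-4.5 -6.8 57.5] | 58.0 zaxis [0.0186 0.0228] xyaw 89.94 tilt 1.68 F [-0.1 -1.1 -0. ] w 92.4 q [-0.91  0.39  0.37  2.06 -0.23  0.7  -0.39] turn -0.1
t4.5 pos [434.7 254.5  69.6] delta tool [-4.5 -6.7 57.4] | 58.0 zaxis [0.0184 0.0226] xyaw 89.94 tilt 1.67 F [-1.3 -0.1 -0.3] w 91.9 q [-0.91  0.39  0.37  2.06 -0.23  0.7  -0.39] turn -0.1
t4.6 pos [434.7 254.4  69.5] delta tool [-4.4 -6.7 57.4] | 58.0 zaxis [0.0184 0.0225] xyaw 89.93 tilt 1.67 F [-0.6  0.  -0.4] w 92.3 q [-0.91  0.39  0.37  2.06 -0.23  0.7  -0.39] turn -0.1
```

```bash
cat > st.py <<'E'
import sys
from h import *
for i in range(4):eyes.get_image('top')
go(*map(float,sys.argv[1:]))
E
python3 -m inch '[[[0,0,0,-30,0],[0,0,0,-30,0],[0,0,0,-30,0],[0,0,0,0,0],[0,0,0,0,0]]]'
python3 st.py 429 251.3 12 90
```

```text
clock: 5.1
position: [0.4321, 0.2516, 0.1615]
ee_rot: [-2.221, -2.217, -0.04]
force: [-0.2, 0.4, -0.9]
width: 0.995
t5.3 pos [431.7 251.1 160.5] delta tool [ -2.6  -4.9 148.4] | 149.0 zaxis [0.0146 0.0185] xyaw 89.9 tilt 1.35 F [0.5 0.5 0.7] w 92.0 q [-0.97  0.26  0.42  1.97 -0.15  0.92 -0.48] turn -0.1
```

```bash
python3 -m inch '[[[0,0,0,50,0]]]'
python3 st.py 429 251.3 12 90
python3 -m inch '[[[0,0,0,50,0]]]'
python3 st.py 429 251.3 12 90
python3 -m inch '[[[0,0,0,-50,0],[0,0,0,-50,0],[0,0,0,0,0],[0,0,0,0,0],[0,0,0,0,0]]]'
python3 st.py 429 251.3 12 90
```

```text
clock: 5.4
position: [0.4361, 0.2545, 0.1146]
ee_rot: [-2.222, -2.218, -0.052]
force: [-0.2, 1.8, -1.5]
width: 1.0
t5.6 pos [431.6 251.1 110.8] delta tool [-1.4 -3.7 98.8] | 99.0 zaxis [0.0119 0.0159] xyaw 89.87 tilt 1.14 F [0.  0.1 0.6] w 91.8 q [-0.95  0.33  0.41  2.02 -0.19  0.8  -0.43] turn -0.1
clock: 5.7
position: [0.4371, 0.2551, 0.0665]
ee_rot: [-2.223, -2.217, -0.049]
force: [0.9, 1.5, -1.2]
width: 1.003
t5.9 pos [432.3 251.7  62.5] delta tool [-1.2 -3.9 50.5] | 51.0 zaxis [0.0113 0.0153] xyaw 89.84 tilt 1.09 F [0.2 0.3 0.8] w 91.9 q [-0.92  0.41  0.38  2.07 -0.24  0.69 -0.39] turn -0.2
clock: 6.4
position: [0.4352, 0.2507, 0.1771]
ee_rot: [-2.227, -2.213, -0.049]
force: [0.2, -0.0, 0.3]
width: 0.999
t6.6 pos [434.  250.1 174.6] delta tool [ -2.   -7.9 162.5] | 163.0 zaxis [0.0177 0.0198] xyaw 89.68 tilt 1.52 F [ 0.7  0.2 -0.3] w 92.2 q [-0.99  0.25  0.44  1.95 -0.14  0.95 -0.48] turn -0.3
```

```bash
python3 -m inch '[[[0,-1,-5,50,0]]]'
python3 st.py 429 251.3 12 90
python3 -m inch '[[[0,0,-2,50,0]]]'
python3 st.py 429 251.3 12 90
```

```text
clock: 6.7
position: [0.434, 0.2525, 0.1286]
ee_rot: [-2.227, -2.214, -0.057]
force: [0.4, 1.2, -1.6]
width: 0.996
t6.9 pos [429.1 249.3 124.7] delta tool [ 1.000e-01 -1.900e+00  1.127e+02] | 113.0 zaxis [0.0151 0.0172] xyaw 89.66 tilt 1.31 F [-0.4  0.7  0.9] w 92.2 q [-0.97  0.31  0.43  2.02 -0.18  0.83 -0.45] turn -0.3
clock: 7.0
position: [0.4332, 0.2534, 0.0804]
ee_rot: [-2.228, -2.214, -0.054]
force: [1.2, 2.3, -1.3]
width: 1.0
t7.2 pos [428.3 250.   76.4] delta tool [ 0.2 -0.2 64.4] | 64.0 zaxis [0.0146 0.0165] xyaw 89.62 tilt 1.26 F [-0.7 -0.2  0.3] w 91.9 q [-0.94  0.38  0.4   2.07 -0.23  0.71 -0.4 ] turn -0.4
```

```bash
python3 -m inch '[[[0,0,-1,40,0]]]'
python3 st.py 429 251.3 12 90
```

```text
clock: 7.3
position: [0.4327, 0.2537, 0.0416]
ee_rot: [-2.228, -2.213, -0.052]
force: [1.3, 1.2, 0.4]
width: 0.999
t7.5 pos [428.5 250.9  38.1] delta tool [-0.   0.1 26.1] | 26.0 zaxis [0.015 0.017] xyaw 89.6 tilt 1.3 F [-0.4 -0.4  0.1] w 91.4 q [-0.91  0.44  0.37  2.1  -0.28  0.62 -0.36] turn -0.4
```

```bash
python3 -m inch '[[[0,0,0,25,0]]]'
python3 st.py 429 251.3 12 90
python3 -m inch '[[[1,0,0,0,0],[1,0,0,0,0],[1,0,0,0,0],[1,0,0,0,0],[1,0,0,0,0],[1,0,0,0,0]]]' 30
python3 st.py 429 251.3 12 90
```

```text
clock: 7.6
position: [0.4319, 0.2532, 0.0172]
ee_rot: [-2.229, -2.213, -0.047]
force: [0.6, 1.4, 0.8]
width: 1.001
t7.8 pos [429.5 251.6  14.8] delta tool [-0.3 -0.5  2.8] | 3.0 zaxis [0.0157 0.0178] xyaw 89.59 tilt 1.36 F [ 0.1 -0.7  0.8] w 92.0 q [-0.89  0.48  0.34  2.11 -0.3   0.57 -0.34] turn -0.4
clock: 8.4
position: [0.4314, 0.253, 0.0193]
ee_rot: [-2.228, -2.212, -0.046]
force: [-0.9, 0.2, 0.1]
width: 0.527
t8.6 pos [431.4 252.9  19.1] delta tool [-1.8 -2.5  7. ] | 8.0 zaxis [0.0195 0.0213] xyaw 89.59 tilt 1.66 F [-0.6 -1.1 -0.6] w 32.7 q [-0.89  0.47  0.34  2.11 -0.3   0.57 -0.34] turn -0.4
```

```bash
python3 -m inch '[[[1,0,0,-30,0]]]' 40
python3 st.py 429 251.3 12 90
python3 -m inch '[[[1,0,0,-50,0],[1,0,0,-50,0],[1,0,0,-50,0]]]'
python3 st.py 591.5 -226 180 90
python3 -c "
from h import *
cv2.imwrite('pics/w3.png',eyes.get_image('wrist')['frame'])
cv2.imwrite('pics/s3.png',eyes.get_image('side')['frame'])"
```

```text
clock: 8.7
position: [0.4288, 0.251, 0.0469]
ee_rot: [-2.228, -2.212, -0.036]
force: [0.2, -0.6, -0.0]
width: 0.266
t8.9 pos [431.1 252.6  49.4] delta tool [-2.2 -2.8 37.3] | 38.0 zaxis [0.0205 0.0222] xyaw 89.6 tilt 1.73 F [-0.5 -0.7 -0.1] w 8.7 q [-0.92  0.42  0.38  2.09 -0.27  0.64 -0.37] turn -0.4
clock: 9.2
position: [0.4231, 0.2465, 0.1945]
ee_rot: [-2.228, -2.213, -0.019]
force: [1.3, 0.6, -0.3]
width: 0.007
t9.4 pos [424.5 247.8 194.6] delta tool [-472.9  169.8   10. ] | 503.0 zaxis [0.0107 0.0134] xyaw 89.65 tilt 0.98 F [ 0.2 -0.5 -0.6] w 0.8 q [-1.02  0.21  0.47  1.94 -0.12  1.   -0.5 ] turn -0.3
```

View pics/w3.png

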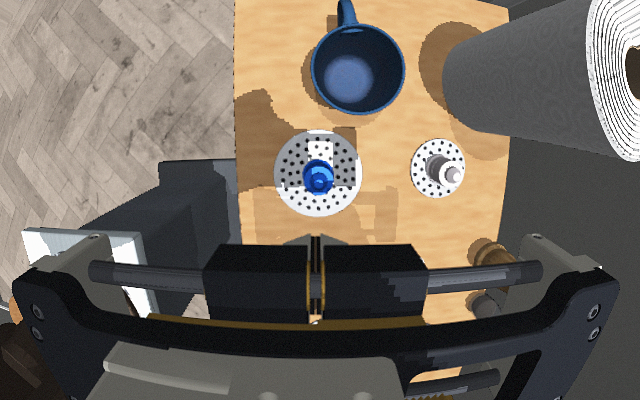

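View pics/s3.png

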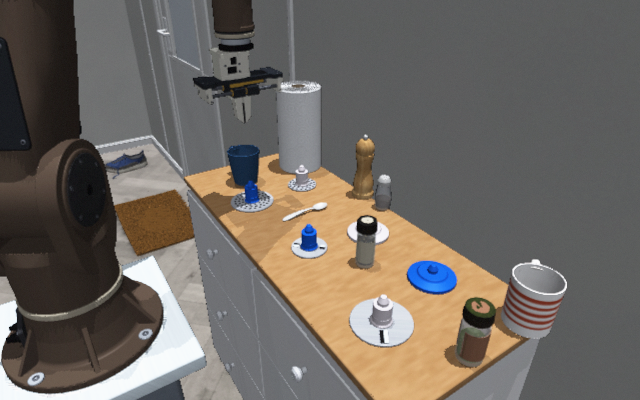

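```bash
python3 plates.py | head -4
python3 -c "
from h import *
s=arm.observe();d=eyes.get_image('wrist')
wcircle(d,s,(290,165),.005)"
python3 -m inch '[[[0,0,5,0,0],[0,0,0,0,0]]]'
python3 st.py 429 251.3 12 90
```

```text
[441. 247.] [(np.float64(431.6), np.float64(-262.9), np.float64(112.6), np.float64(0.6)), (np.float64(431.6), np.float64(-261.9), np.float64(112.2), np.float64(0.6)), (np.float64(431.7), np.float64(-257.5), np.float64(110.6), np.float64(0.6))]
[334. 238.] [(np.float64(444.0), np.float64(-6.7), np.float64(80.6), np.float64(0.6)), (np.float64(444.0), np.float64(-6.5), np.float64(80.3), np.float64(0.6)), (np.float64(443.9), np.float64(-5.8), np.float64(79.2), np.float64(0.6))]
[224. 243.] [(np.float64(430.6), np.float64(243.5), np.float64(100.2), np.float64(20.5)), (np.float64(430.6), np.float64(242.8), np.float64(99.8), np.float64(20.4)), (np.float64(430.7), np.float64(239.9), np.float64(98.4), np.float64(20.1))]
[426. 180.] [(np.float64(593.1), np.float64(-228.1), np.float64(97.9), np.float64(0.7)), (np.float64(592.6), np.float64(-227.2), np.float64(97.6), np.float64(0.7)), (np.float64(590.3), np.float64(-223.2), np.float64(96.1), np.float64(0.7))]
wrist circle z 0.005 (np.float64(428.9), np.float64(252.3)) dia 110.7 res max/med 0.7 0.1
clock: 9.8
position: [0.4279, 0.2459, 0.1907]
ee_rot: [-2.228, -2.213, -0.013]
force: [0.0, 0.7, -0.8]
width: 0.132
t10.0 pos [427.5 246.2 191.3] delta tool [  3.7   0.5 179.3] | 179.0 zaxis [0.0052 0.0079] xyaw 89.63 tilt 0.54 F [ 0.4  0.7 -0.7] w 28.1 q [-1.02  0.23  0.47  1.93 -0.13  1.   -0.49] turn -0.4
```

```bash
python3 -m inch '[[[0,2,0,50,0],[0,2,0,40,0]]]'
python3 st.py 429 251.8 12 90
python3 -m inch '[[[0,0,0,30,0]]]'
python3 st.py 429 251.8 12 90
```

```text
clock: 10.2
position: [0.4324, 0.254, 0.1046]
ee_rot: [-2.227, -2.213, -0.034]
force: [-0.6, 0.8, -0.5]
width: 0.477
t10.4 pos [432.4 253.3 106.1] delta tool [-2.9 -4.6 94.1] | 94.0 zaxis [0.0127 0.0139] xyaw 89.6 tilt 1.08 F [ 0.1 -0.3 -0.5] w 59.8 q [-0.98  0.34  0.44  2.03 -0.21  0.79 -0.42] turn -0.4
clock: 10.5
position: [0.4363, 0.2559, 0.0804]
ee_rot: [-2.229, -2.213, -0.043]
force: [0.6, 1.3, 0.3]
width: 0.74
t10.7 pos [433.3 254.   77.8] delta tool [-3.2 -5.2 65.7] | 66.0 zaxis [0.0134 0.0146] xyaw 89.59 tilt 1.14 F [ 0.3 -0.1  0.2] w 84.1 q [-0.96  0.39  0.42  2.05 -0.24  0.73 -0.39] turn -0.4
```

```bash
python3 -m inch '[[[0,-2,-5,35,0]]]'
python3 st.py 429 251.8 10 90
python3 -m inch '[[[0,0,0,30,0]]]'
python3 st.py 429 251.8 10 90
```

```text
clock: 10.8
position: [0.4331, 0.2553, 0.0472]
ee_rot: [2.229, 2.213, 0.047]
force: [0.0, 1.9, 0.6]
width: 0.981
t11.0 pos [429.1 252.7  44. ] delta tool [-1.4 -0.6 34. ] | 34.0 zaxis [0.0135 0.0149] xyaw 89.58 tilt 1.15 F [0.8 0.5 0.1] w 92.1 q [-0.93  0.44  0.39  2.09 -0.28  0.64 -0.36] turn -0.4
clock: 11.1
position: [0.4329, 0.2553, 0.018]
ee_rot: [-2.229, -2.213, -0.044]
force: [1.3, -0.1, -0.5]
width: 1.0
t11.3 pos [430.  253.2  15.2] delta tool [-1.4 -1.1  5.2] | 6.0 zaxis [0.0137 0.015 ] xyaw 89.56 tilt 1.16 F [ 0.1 -0.  -0.5] w 91.7 q [-0.91  0.49  0.36  2.11 -0.32  0.58 -0.33] turn -0.4
```

Close, settle with camera calls until the opening stops changing.

```bash
python3 -m inch '[[[1,-1,-1,3,0]]]' 40
python3 st.py 429 251.8 10 90;python3 st.py 429 251.8 10 90;python3 st.py 429 251.8 10 90;python3 st.py 429 251.8 10 90;python3 st.py 429 251.8 10 90
```

```text
clock: 11.4
position: [0.43, 0.2528, 0.0138]
ee_rot: [-2.229, -2.212, -0.035]
force: [-0.4, -0.8, -0.5]
width: 0.952
t11.6 pos [429.3 252.4  12.9] delta tool [-0.7 -0.3  2.9] | 3.0 zaxis [0.0143 0.0156] xyaw 89.56 tilt 1.21 F [-0.3 -0.2  1.2] w 72.4 q [-0.9   0.49  0.36  2.11 -0.32  0.57 -0.32] turn -0.4
t11.8 pos [429.1 252.3  12.4] delta tool [-0.5 -0.1  2.4] | 2.0 zaxis [0.0138 0.0152] xyaw 89.56 tilt 1.17 F [ 0.4  0.4 -0.2] w 56.4 q [-0.9   0.49  0.36  2.11 -0.32  0.57 -0.32] turn -0.4
t12.0 pos [429.  252.2  12.2] delta tool [-0.5 -0.   2.2] | 2.0 zaxis [0.0136 0.015 ] xyaw 89.56 tilt 1.16 F [0.1 0.4 0.2] w 39.9 q [-0.9   0.49  0.36  2.11 -0.32  0.57 -0.32] turn -0.4
t12.2 pos [429.1 252.2  12.2] delta tool [-0.5 -0.1  2.2] | 2.0 zaxis [0.0138 0.015 ] xyaw 89.56 tilt 1.16 F [-0.3  0.1 -0.7] w 31.4 q [-0.9   0.49  0.36  2.11 -0.32  0.57 -0.32] turn -0.4
t12.4 pos [429.1 252.2  12.2] delta tool [-0.5 -0.1  2.2] | 2.0 zaxis [0.0137 0.015 ] xyaw 89.56 tilt 1.17 F [ 0.4 -0.2  0.1] w 31.8 q [-0.9   0.49  0.36  2.11 -0.32  0.57 -0.32] turn -0.4
```

```bash
python3 -m inch '[[[1,0,0,-20,0],[1,0,0,-50,0],[1,0,0,-50,0],[1,0,0,-50,0]]]'
python3 st.py 591.5 -226 180 90
python3 -c "
from h import *
cv2.imwrite('pics/s4.png',eyes.get_image('side')['frame'])"
```

```text
clock: 12.8
position: [0.4214, 0.2461, 0.1796]
ee_rot: [-2.229, -2.211, -0.003]
force: [0.7, 2.3, -3.5]
width: 0.344
t13.0 pos [422.6 247.4 179.1] delta tool [-472.1  172.5   -3.3] | 503.0 zaxis [0.0032 0.0062] xyaw 89.57 tilt 0.4 F [-0.2 -0.4 -1.8] w 31.7 q [-1.04  0.24  0.49  1.96 -0.14  0.97 -0.49] turn -0.4
```

View pics/s4.png

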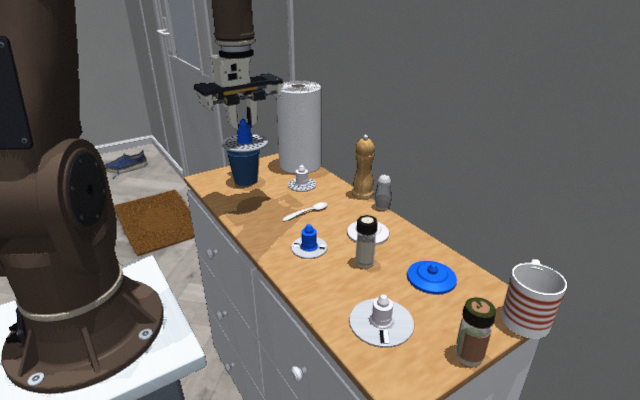

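```bash
python3 -m inch '[[[1,-20,7,0,0],[1,-40,15,0,0],[1,-40,15,0,0],[1,-40,15,0,0],[1,-40,15,0,0],[1,-40,15,0,0],[1,-40,15,0,0],[1,-40,15,0,0],[1,-40,15,0,0],[1,-40,15,0,0],[1,-40,15,0,0],[1,-20,8,0,0]]]'
python3 st.py 591.5 -226 180 90
```

```text
clock: 14.25
position: [0.5732, -0.2063, 0.1496]
ee_rot: [-2.197, -2.206, 0.052]
force: [-0.2, -0.5, -2.1]
width: 0.347
t14.4 pos [ 573.  -201.8  149.8] delta tool [-24.3  17.  -31. ] | 43.0 zaxis [-0.0437 -0.0019] xyaw 90.39 tilt 2.51 F [ 0.9  1.1 -2.5] w 32.0 q [-0.16  0.52  0.61  1.67 -0.31  1.09  0.54] turn 0.4
```

```bash
python3 -m inch '[[[1,-12,8,0,0],[1,-12,8,10,0]]]'
python3 st.py 591.5 -226 80 90
python3 -m inch '[[[1,0,0,20,0],[1,0,0,20,0]]]'
python3 st.py 591.5 -226 80 90
```

```text
clock: 14.65
position: [0.5892, -0.2222, 0.138]
ee_rot: [-2.185, -2.211, 0.048]
force: [0.5, -0.9, -2.9]
width: 0.34
t14.8 pos [ 587.8 -222.4  136.9] delta tool [-3.7  6.4 56.6] | 57.0 zaxis [-0.0476  0.0012] xyaw 90.56 tilt 2.73 F [ 0.2  0.5 -2.8] w 31.9 q [-0.11  0.57  0.59  1.63 -0.33  1.09  0.58] turn 0.6
clock: 15.05
position: [0.5881, -0.2223, 0.0987]
ee_rot: [-2.188, -2.212, 0.046]
force: [-1.2, -0.7, -2.6]
width: 0.343
t15.2 pos [ 587.8 -222.6   99.3] delta tool [-3.5  4.5 19.1] | 20.0 zaxis [-0.0435  0.0003] xyaw 90.6 tilt 2.49 F [-0.8 -0.7 -1.8] w 31.6 q [-0.1   0.61  0.57  1.67 -0.35  1.02  0.6 ] turn 0.6
```

```bash
python3 -m inch '[[[1,0,0,-50,0]]]'
python3 st.py 591.5 -226 80 90
python3 -m inch '[[[1,0,0,30,0],[1,0,0,30,0],[1,0,0,0,0],[1,0,0,0,0],[1,0,0,0,0]]]'
python3 st.py 591.5 -226 80 90
```

```text
clock: 15.35
position: [0.5866, -0.2205, 0.1449]
ee_rot: [-2.181, -2.205, 0.054]
force: [0.8, 0.5, -2.1]
width: 0.342
t15.6 pos [ 591.3 -223.1  151.3] delta tool [-2.8  3.  71.2] | 71.0 zaxis [-0.0393 -0.0007] xyaw 90.61 tilt 2.25 F [-1.7  0.7 -3.2] w 31.5 q [-0.12  0.56  0.6   1.61 -0.32  1.11  0.58] turn 0.6
clock: 16.05
position: [0.5889, -0.2222, 0.0911]
ee_rot: [-2.189, -2.214, 0.042]
force: [-0.6, -0.6, -2.4]
width: 0.343
t16.2 pos [ 589.5 -222.5   91.5] delta tool [-3.5  2.4 11.5] | 12.0 zaxis [-0.0368 -0.0003] xyaw 90.65 tilt 2.11 F [-0.2  0.1 -2.2] w 31.6 q [-0.1   0.61  0.57  1.68 -0.36  1.    0.61] turn 0.7
```

```bash
python3 -m inch '[[[1,0,0,-50,0]]]'
python3 st.py 591.5 -226 80 90
python3 -m inch '[[[1,0,-40,0,0],[1,0,-40,0,0],[1,0,-40,0,0],[1,0,0,0,0]]]'
python3 st.py 591.5 -226 80 90
python3 -m inch '[[[1,0,40,0,0]]]'
python3 st.py 591.5 -226 80 90
```

```text
clock: 16.35
position: [0.5877, -0.2203, 0.136]
ee_rot: [-2.183, -2.209, 0.048]
force: [0.3, 0.4, -2.4]
width: 0.344
t16.6 pos [ 592.4 -223.   142.2] delta tool [-3.   1.2 62.2] | 62.0 zaxis [-0.0334 -0.001 ] xyaw 90.65 tilt 1.92 F [-1.4  0.6 -2.1] w 31.8 q [-0.12  0.56  0.6   1.62 -0.33  1.09  0.58] turn 0.7
clock: 16.95
position: [0.4661, -0.2223, 0.1417]
ee_rot: [-2.186, -2.216, 0.042]
force: [1.1, -0.3, -2.4]
width: 0.341
t17.1 pos [ 473.7 -221.9  142.6] delta tool [ -6.3 119.8  58.5] | 133.0 zaxis [-0.0341 -0.0017] xyaw 91.07 tilt 1.95 F [ 0.1 -0.6 -2.4] w 31.2 q [-0.15  0.39  0.63  1.9  -0.25  0.97  0.62] turn 1.1
clock: 17.25
position: [0.5104, -0.222, 0.1411]
ee_rot: [-2.186, -2.219, 0.041]
force: [1.1, -0.5, -2.2]
width: 0.344
t17.4 pos [ 515.3 -220.7  140.5] delta tool [-6.8 78.1 57.8] | 97.0 zaxis [-0.0346 -0.0025] xyaw 91.19 tilt 1.99 F [-1.5  0.  -2.8] w 31.6 q [-0.14  0.45  0.62  1.81 -0.28  1.    0.61] turn 1.2
```

```bash
python3 -m inch '[[[1,-3,39,0,0],[1,-3,38,0,1.2]]]'
python3 st.py 591.5 -226 80 90
python3 -m inch '[[[1,0,0,-50,0]]]'
python3 st.py 591.5 -226 80 90
python3 -m inch '[[[1,0,0,30,0],[1,0,0,30,0],[1,0,0,0,0],[1,0,0,0,0],[1,0,0,0,0]]]'
python3 st.py 591.5 -226 80 90
```

```text
clock: 17.65
position: [0.5889, -0.2259, 0.1371]
ee_rot: [-2.206, -2.197, 0.044]
force: [0.9, 0.4, -2.2]
width: 0.34
t17.9 pos [ 587.8 -226.4  136.3] delta tool [ 0.5  6.  56.1] | 56.0 zaxis [-0.041  -0.0018] xyaw 89.8 tilt 2.35 F [-1.  -0.4 -2.5] w 31.8 q [-0.11  0.57  0.6   1.63 -0.33  1.09  0.58] turn -0.2
clock: 17.95
position: [0.585, -0.2245, 0.1807]
ee_rot: [-2.198, -2.189, 0.057]
force: [0.0, 1.1, -2.5]
width: 0.346
t18.1 pos [ 589.5 -227.1  187.4] delta tool [  1.3   6.2 107.3] | 107.0 zaxis [-0.039  -0.0022] xyaw 89.75 tilt 2.24 F [-1.1 -0.3 -3.6] w 31.5 q [-0.13  0.53  0.63  1.57 -0.3   1.19  0.56] turn -0.3
clock: 18.65
position: [0.5828, -0.2264, 0.1247]
ee_rot: [-2.206, -2.193, 0.047]
force: [0.3, -0.0, -1.7]
width: 0.342
t18.9 pos [ 583.8 -226.7  125.3] delta tool [ 0.8  9.6 44.9] | 46.0 zaxis [-0.0408 -0.0003] xyaw 89.67 tilt 2.34 F [ 0.7 -0.  -3.3] w 31.4 q [-0.11  0.58  0.6   1.65 -0.34  1.06  0.59] turn -0.3
```

```bash
python3 -m inch '[[[1,0,7,15,0],[1,0,3,15,0]]]'
python3 st.py 591.5 -226 50 90
python3 -m inch '[[[1,0,1,20,0]]]'
python3 st.py 591.5 -226 50 90
```

```text
clock: 19.05
position: [0.5952, -0.2275, 0.0961]
ee_rot: [-2.211, -2.198, 0.04]
force: [0.4, 1.2, -2.8]
width: 0.347
t19.2 pos [ 593.4 -227.7   95.9] delta tool [ 1.8 -0.1 45.9] | 46.0 zaxis [-0.0386 -0.0012] xyaw 89.63 tilt 2.22 F [-0.2 -0.2 -1.7] w 31.8 q [-0.1   0.62  0.58  1.66 -0.37  1.01  0.6 ] turn -0.4
clock: 19.35
position: [0.5954, -0.229, 0.0781]
ee_rot: [-2.213, -2.198, 0.041]
force: [0.6, -0.2, -2.0]
width: 0.343
t19.6 pos [ 593.3 -227.8   76.1] delta tool [ 1.8 -0.8 26.1] | 26.0 zaxis [-0.0393 -0.0011] xyaw 89.63 tilt 2.25 F [ 0.2 -0.3 -2.3] w 31.5 q [-0.09  0.64  0.57  1.67 -0.38  0.98  0.61] turn -0.4
```

```bash
python3 -m inch '[[[1,2,-1,24,0]]]'
python3 st.py 591.5 -226 30 90
python3 -m inch '[[[1,0,0,10,0]]]'
python3 st.py 591.5 -226 30 90
```

```text
clock: 19.65
position: [0.5942, -0.2277, 0.0557]
ee_rot: [-2.214, -2.199, 0.04]
force: [0.9, -0.3, -2.0]
width: 0.343
t19.9 pos [ 591.5 -225.8   52.9] delta tool [-0.1  0.9 22.9] | 23.0 zaxis [-0.0394 -0.0011] xyaw 89.63 tilt 2.26 F [ 0.  -0.1 -2.7] w 31.4 q [-0.08  0.66  0.56  1.7  -0.4   0.93  0.62] turn -0.4
clock: 19.95
position: [0.5927, -0.2268, 0.045]
ee_rot: [-2.212, -2.197, 0.042]
force: [0.6, 0.3, -2.3]
width: 0.346
t20.1 pos [ 591.1 -226.    43.1] delta tool [-0.   0.9 13. ] | 13.0 zaxis [-0.0395 -0.0011] xyaw 89.62 tilt 2.26 F [ 0.1 -0.2 -1.9] w 31.6 q [-0.08  0.68  0.55  1.71 -0.4   0.91  0.63] turn -0.4
```

Underside is now 3 mm below the spigot tip with no contact force: it is entering. Continue.

```bash
python3 -m inch '[[[1,0,0.5,7,0]]]'
python3 st.py 591.5 -226 30 90
python3 -m inch '[[[1,0,0.5,5,0]]]'
python3 st.py 591.5 -226 30 90
```

```text
clock: 20.25
position: [0.5921, -0.2264, 0.0369]
ee_rot: [-2.211, -2.196, 0.043]
force: [0.4, -0.3, -2.3]
width: 0.347
t20.4 pos [ 591.7 -225.8   35.9] delta tool [-0.2  0.1  5.9] | 6.0 zaxis [-0.0391 -0.0011] xyaw 89.63 tilt 2.24 F [ 2.1  0.3 -4. ] w 31.7 q [-0.07  0.68  0.54  1.71 -0.41  0.9   0.63] turn -0.4
clock: 20.55
position: [0.5923, -0.2262, 0.0314]
ee_rot: [-2.21, -2.196, 0.044]
force: [-3.8, -1.0, 20.5]
width: 0.341
t20.8 pos [ 591.6 -225.9   30.8] delta tool [-0.1 -0.1  0.8] | 1.0 zaxis [-0.0396 -0.001 ] xyaw 89.62 tilt 2.27 F [-1.  -0.2  0.2] w 32.0 q [-0.07  0.69  0.54  1.71 -0.41  0.89  0.63] turn -0.4
```

```bash
python3 -m inch '[[[0,0,0,0,0]]]'
for i in 1 2 3 4; do python3 st.py 591.5 -226 130 90;done
```

```text
clock: 20.85
position: [0.5914, -0.226, 0.0308]
ee_rot: [-2.209, -2.194, 0.045]
force: [-1.1, 0.2, -0.4]
width: 0.39
t21.1 pos [ 591.8 -225.9   30.9] delta tool [ -0.2  -4.2 -99. ] | 99.0 zaxis [-0.0393 -0.0011] xyaw 89.62 tilt 2.26 F [ 1.4  0.4 -0.2] w 51.4 q [-0.07  0.69  0.54  1.71 -0.41  0.89  0.63] turn -0.4
t21.2 pos [ 591.7 -225.9   30.9] delta tool [ -0.2  -4.1 -99. ] | 99.0 zaxis [-0.0395 -0.0011] xyaw 89.62 tilt 2.26 F [0.2 0.1 0.1] w 67.4 q [-0.07  0.69  0.54  1.71 -0.41  0.89  0.63] turn -0.4
t21.4 pos [ 591.7 -225.9   30.8] delta tool [ -0.2  -4.1 -99.1] | 99.0 zaxis [-0.0396 -0.001 ] xyaw 89.62 tilt 2.27 F [0.  0.6 0.1] w 83.4 q [-0.07  0.69  0.54  1.71 -0.41  0.89  0.63] turn -0.4
t21.6 pos [ 591.6 -226.    30.8] delta tool [ -0.2  -4.  -99.1] | 99.0 zaxis [-0.0397 -0.001 ] xyaw 89.62 tilt 2.28 F [ 0.1 -0.9 -0.2] w 91.3 q [-0.07  0.69  0.54  1.71 -0.41  0.89  0.63] turn -0.4
```

```bash
python3 -m inch '[[[0,0,0,-30,0],[0,0,0,-40,0],[0,0,0,-40,0]]]'
python3 st.py 444 -6.5 130 90
python3 -c "
from h import *
cv2.imwrite('pics/s5.png',cv2.resize(eyes.get_image('side')['frame'][200:360,280:480],None,fx=4,fy=3.75))
cv2.imwrite('pics/w5.png',eyes.get_image('wrist')['frame'])"
```

```text
clock: 21.95
position: [0.592, -0.2239, 0.1376]
ee_rot: [-2.202, -2.187, 0.054]
force: [0.9, -0.8, 1.0]
width: 1.002
t22.1 pos [ 593.3 -224.3  137.8] delta tool [ 216.8 -150.2   15.2] | 264.0 zaxis [-0.0475  0.0014] xyaw 89.62 tilt 2.73 F [-1.7  0.8 -0.7] w 92.2 q [-0.12  0.58  0.61  1.61 -0.34  1.11  0.57] turn -0.4
```

View pics/s5.png

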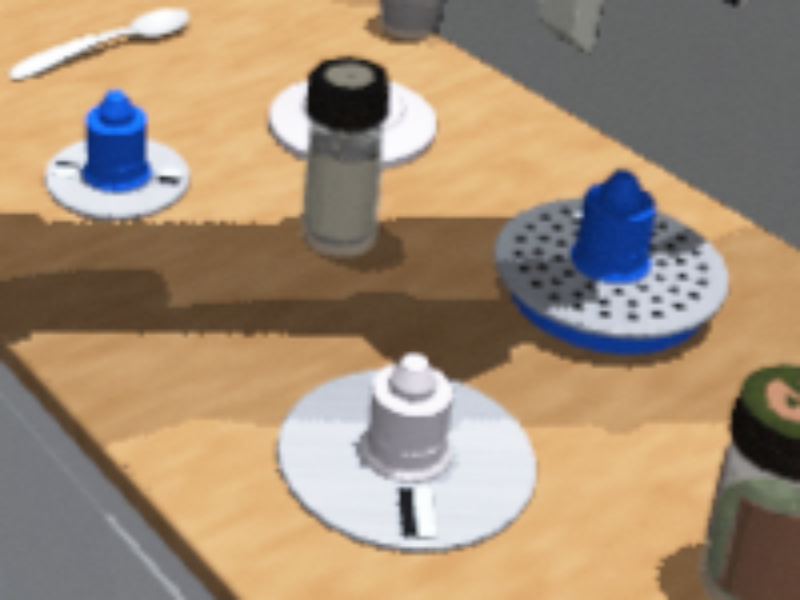

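View pics/w5.png

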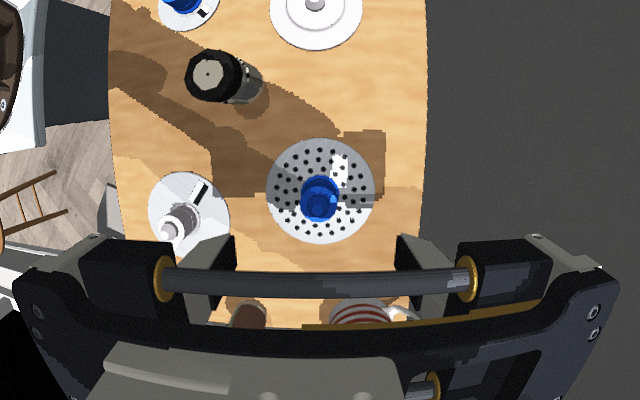

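```bash
python3 -c "
from h import *
s=arm.observe();d=eyes.get_image('wrist')
wcircle(d,s,(290,165),.023);e=eyes.get_image('side')
print(proj(e,[.5915,-.226,.078]));go(431.6,-262,100,90)"
python3 -m inch '[[[0,-7,-30,0,0],[0,-7,-34,0,0],[0,-7,-34,0,0],[0,-7,-34,0,0],[0,-7,-30,0,0]]]'
python3 st.py 431.6 -262 100 90
python3 -c "
from h import *
cv2.imwrite('pics/w6.png',eyes.get_image('wrist')['frame'])"
```

```text
wrist circle z 0.023 (np.float64(590.5), np.float64(-225.6)) dia 110.5 res max/med 0.9 0.1
[[434.98876448 245.55938389]]
t22.4 pos [ 591.8 -223.8  135.6] delta tool [ -39.4 -157.9   43.7] | 169.0 zaxis [-0.0518  0.0024] xyaw 89.61 tilt 2.97 F [0.  0.1 0.3] w 92.1 q [-0.11  0.58  0.6   1.61 -0.34  1.11  0.57] turn -0.4
clock: 22.85
position: [0.4257, -0.2555, 0.1382]
ee_rot: [-2.189, -2.189, 0.062]
force: [0.9, 0.4, 0.9]
width: 1.001
t23.1 pos [ 427.7 -255.5  138.7] delta tool [-6.6  6.1 38.4] | 39.0 zaxis [-0.058   0.0034] xyaw 89.95 tilt 3.33 F [-0.3  0.4 -0.1] w 91.9 q [-0.08  0.37  0.66  1.95 -0.24  0.97  0.69] turn -0.1
```

View pics/w6.png

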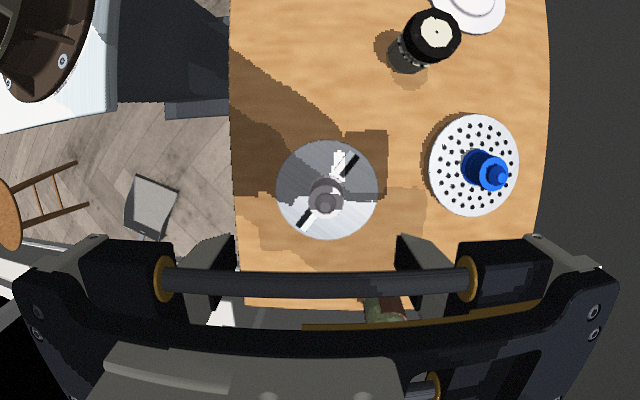

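```bash
for i in 1 ; do python3 -c "
from h import *
s=arm.observe();d=eyes.get_image('wrist')
wcircle(d,s,(290,190),.005)"; done
python3 -m inch '[[[0,0,0,-50,0]]]'; python3 st.py 431.6 -262 100 90
python3 -m inch '[[[0,0,0,-50,0]]]'; python3 st.py 431.6 -262 100 90
python3 -m inch '[[[0,0,0,-50,0]]]'; python3 st.py 431.6 -262 100 90
python3 -m inch '[[[0,0,0,50,0],[0,0,0,50,0],[0,0,0,50,0],[0,0,0,50,0]]]'; python3 st.py 431.6 -262 100 90
```

```text
wrist circle z 0.005 (np.float64(431.1), np.float64(-260.8)) dia 110.5 res max/med 0.7 0.1
clock: 23.25
position: [0.4297, -0.2528, 0.1846]
ee_rot: [-2.181, -2.188, 0.068]
force: [1.0, 0.4, 0.7]
width: 0.997
t23.4 pos [ 433.7 -255.3  189.2] delta tool [-6.8  2.9 89.2] | 89.0 zaxis [-0.0557  0.0017] xyaw 90.16 tilt 3.19 F [-0.5 -0.1 -0.5] w 92.1 q [-0.12  0.31  0.69  1.87 -0.19  1.08  0.65] turn 0.2
clock: 23.55
position: [0.4335, -0.2526, 0.2337]
ee_rot: [-2.18, -2.19, 0.067]
force: [1.0, 0.4, 0.7]
width: 1.0
t23.8 pos [ 437.2 -255.2  238.2] delta tool [ -7.    2.  138.3] | 139.0 zaxis [-0.055   0.0014] xyaw 90.22 tilt 3.16 F [-0.7  0.1 -1.3] w 92.0 q [-0.14  0.27  0.7   1.8  -0.16  1.19  0.61] turn 0.2
clock: 23.85
position: [0.4364, -0.2523, 0.2824]
ee_rot: [-2.179, -2.19, 0.067]
force: [1.8, 0.2, 1.0]
width: 1.002
t24.1 pos [ 440.3 -255.1  287.5] delta tool [ -7.2   1.6 187.7] | 188.0 zaxis [-0.0549  0.0014] xyaw 90.26 tilt 3.15 F [-0.1 -0.4  0.2] w 92.0 q [-0.16  0.23  0.71  1.71 -0.13  1.3   0.58] turn 0.3
clock: 24.45
position: [0.4313, -0.2549, 0.0874]
ee_rot: [-2.19, -2.203, 0.055]
force: [0.7, 1.0, -0.1]
width: 1.002
t24.6 pos [ 431.6 -255.6   90.3] delta tool [-6.4 -0.5 -9.7] | 12.0 zaxis [-0.051  -0.0006] xyaw 90.3 tilt 2.93 F [-0.3  0.5  0.8] w 92.0 q [-0.05  0.44  0.63  2.   -0.3   0.85  0.75] turn 0.3
```

```bash

python3 -m inch '[[[0,0,0,-50,0]]]'; python3 st.py 431.6 -262 100 90
python3 -m inch '[[[0,45,0,0,0],[0,45,0,0,0],[0,45,0,0,0],[0,45,0,0,0]]]'; python3 st.py 431.6 -262 100 90

```

```text
clock: 24.75
position: [0.4319, -0.2543, 0.1385]
ee_rot: [-2.186, -2.197, 0.062]
force: [1.2, -0.3, 0.7]
width: 1.001
t24.9 pos [ 436.3 -256.6  143.4] delta tool [-5.3 -2.8 43.6] | 44.0 zaxis [-0.0451 -0.0023] xyaw 90.31 tilt 2.59 F [-0.1  0.8 -0.4] w 92.1 q [-0.1   0.37  0.67  1.94 -0.24  0.97  0.7 ] turn 0.3
clock: 25.35
position: [0.4375, -0.0795, 0.1469]
ee_rot: [-2.216, -2.197, 0.046]
force: [0.7, 0.0, -0.2]
width: 1.0
t25.6 pos [437.8 -79.9 146.7] delta tool [-181.9   -3.7   48. ] | 188.0 zaxis [-0.0366 -0.006 ] xyaw 89.76 tilt 2.12 F [-1.1 -0.8 -0.6] w 91.9 q [-0.48  0.24  0.65  2.07 -0.17  0.92  0.26] turn -0.2
```

```bash

python3 -m inch '[[[0,40,3,0,0],[0,33,3,0,0]]]'; python3 st.py 444 -6.3 100 90
python3 -c "
from h import *
cv2.imwrite('pics/w7.png',eyes.get_image('wrist')['frame'])"
```

```text
clock: 25.75
position: [0.445, -0.0123, 0.1474]
ee_rot: [-2.226, -2.19, 0.046]
force: [0.3, 0.1, 0.5]
width: 1.002
t25.9 pos [444.9 -13.1 147.1] delta tool [ 7.2  0.6 47.1] | 48.0 zaxis [-0.034  -0.0081] xyaw 89.23 tilt 2.01 F [-0.3 -0.2 -0.3] w 92.3 q [-0.6   0.24  0.62  2.07 -0.16  0.92  0.09] turn -0.8
```

View pics/w7.png

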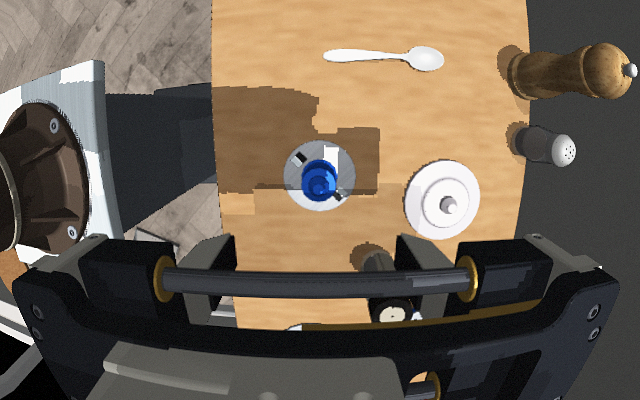

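```bash

python3 -c "
from h import *
s=arm.observe();d=eyes.get_image('wrist')
wcircle(d,s,(295,185),.005);wcircle(d,s,(420,200),.0);wcircle(d,s,(420,200),.005)"
python3 -m inch '[[[0,4,0,45,-0.8],[0,4,0,40,0]]]'; python3 st.py 444 -6.3 12 90
```

```text
wrist circle z 0.005 (np.float64(443.7), np.float64(-5.1)) dia 78.6 res max/med 0.7 0.1
wrist circle z 0.0 (np.float64(370.7), np.float64(-507.6)) dia 1369.2 res max/med 871.1 142.9
wrist circle z 0.005 (np.float64(372.0), np.float64(-499.0)) dia 1348.6 res max/med 858.0 140.8
clock: 26.25
position: [0.4473, -0.0095, 0.0647]
ee_rot: [-2.22, -2.207, 0.032]
force: [0.3, 1.7, -0.7]
width: 1.002
t26.4 pos [446.4  -9.6  65.7] delta tool [ 3.7 -1.1 53.8] | 54.0 zaxis [-0.0261 -0.0074] xyaw 89.63 tilt 1.55 F [ 1.3 -0.7  0.6] w 91.9 q [-0.54  0.37  0.56  2.16 -0.29  0.71  0.21] turn -0.4
```

```bash

python3 -m inch '[[[0,4,-2,25,0]]]'; python3 st.py 443.8 -5.8 10 90
python3 -m inch '[[[0,0,0,27,0]]]'; python3 st.py 443.8 -5.8 10 90
```

```text
clock: 26.55
position: [0.4475, -0.0067, 0.044]
ee_rot: [-2.224, -2.206, 0.028]
force: [0.9, 0.8, -0.8]
width: 0.997
t26.8 pos [444.5  -6.2  42.2] delta tool [ 0.6  0.1 32.2] | 32.0 zaxis [-0.025  -0.0071] xyaw 89.59 tilt 1.49 F [ 0.1 -0.7  0.2] w 92.0 q [-0.52  0.41  0.53  2.18 -0.33  0.65  0.24] turn -0.4
clock: 26.85
position: [0.4475, -0.0062, 0.0184]
ee_rot: [-2.223, -2.207, 0.026]
force: [0.3, 0.2, -0.4]
width: 1.001
t27.1 pos [444.2  -6.6  16.4] delta tool [ 0.9 -0.2  6.4] | 6.0 zaxis [-0.0248 -0.007 ] xyaw 89.56 tilt 1.48 F [ 1.   0.  -0.9] w 92.2 q [-0.48  0.46  0.49  2.2  -0.37  0.59  0.28] turn -0.4
```

```bash

python3 -m inch '[[[1,1,0,4,0]]]' 40; for i in 1 2 3 4 5; do python3 st.py 443.8 -5.8 10 90|cut -c1-60;done
python3 st.py 443.8 -5.8 10 90
python3 -m inch '[[[1,0,0,-30,0]]]';python3 st.py 591 -225.8 160 90
python3 -m inch '[[[1,0,0,-50,0]]]';python3 st.py 591 -225.8 160 90
python3 -m inch '[[[1,0,0,-50,0]]]';python3 st.py 591 -225.8 160 90
```

```text
clock: 27.15
position: [0.4451, -0.0057, 0.0137]
ee_rot: [-2.222, -2.204, 0.033]
force: [-0.6, 0.6, 0.5]
width: 0.955
t27.4 pos [444.4  -5.5  12.8] delta tool [-0.3 -0.5  2.8] | 
t27.6 pos [444.2  -5.6  12.5] delta tool [-0.2 -0.3  2.5] | 
t27.8 pos [444.1  -5.6  12.4] delta tool [-0.2 -0.3  2.4] | 
t27.9 pos [444.1  -5.6  12.3] delta tool [-0.1 -0.3  2.3] | 
t28.1 pos [444.2  -5.6  12.3] delta tool [-0.2 -0.3  2.4] | 
t28.4 pos [444.1  -5.6  12.3] delta tool [-0.2 -0.3  2.4] | 2.0 zaxis [-0.0248 -0.007 ] xyaw 89.56 tilt 1.48 F [ 0.6 -0.2 -0.3] w 31.5 q [-0.48  0.46  0.48  2.21 -0.38  0.58  0.28] turn -0.4
clock: 28.45
position: [0.4425, -0.0056, 0.0405]
ee_rot: [-2.219, -2.202, 0.042]
force: [1.1, 0.2, -0.9]
width: 0.343
t28.6 pos [445.3  -5.1  42.5] delta tool [-220.4  144.6 -119.4] | 289.0 zaxis [-0.0235 -0.0066] xyaw 89.58 tilt 1.4 F [ 0.5 -0.2 -1.1] w 31.7 q [-0.52  0.41  0.53  2.18 -0.33  0.65  0.24] turn -0.4
clock: 28.75
position: [0.4423, -0.0047, 0.0883]
ee_rot: [-2.216, -2.202, 0.048]
force: [1.1, 0.7, -0.4]
width: 0.343
t28.9 pos [446.8  -4.5  92.3] delta tool [-220.8  144.2  -69.6] | 273.0 zaxis [-0.0222 -0.0059] xyaw 89.61 tilt 1.32 F [ 0.2 -0.  -1.5] w 31.7 q [-0.59  0.33  0.6   2.14 -0.25  0.77  0.17] turn -0.4
clock: 29.05
position: [0.4434, -0.0038, 0.1377]
ee_rot: [-2.215, -2.203, 0.046]
force: [0.9, 1.2, -0.8]
width: 0.342
t29.2 pos [447.8  -3.8 141.8] delta tool [-221.2  144.2  -20.2] | 265.0 zaxis [-0.022  -0.0054] xyaw 89.65 tilt 1.3 F [-0.4 -0.3 -0.9] w 31.3 q [-0.64  0.25  0.64  2.08 -0.18  0.89  0.1 ] turn -0.4
```

```bash

for k in 1; do python3 -m inch '[[[1,-30,20,-20,0]]]'>/dev/null;python3 st.py 591 -225.8 160 90
python3 -m inch '[[[1,-38,25,0,0]]]'>/dev/null;python3 st.py 591 -225.8 160 90
python3 -m inch '[[[1,-38,25,0,0]]]'>/dev/null;python3 st.py 591 -225.8 160 90
python3 -m inch '[[[1,-38,25,0,0]]]'>/dev/null;python3 st.py 591 -225.8 160 90
python3 -m inch '[[[1,-38,25,0,0]]]'>/dev/null;python3 st.py 591 -225.8 160 90
python3 -m inch '[[[1,-38,24,0,0]]]'>/dev/null;python3 st.py 591 -225.8 160 90;done
```

```text
t29.6 pos [467.3 -34.3 160.1] delta tool [-190.6  125.2   -1.8] | 228.0 zaxis [-0.0241 -0.0058] xyaw 89.56 tilt 1.42 F [ 0.5  0.9 -1.7] w 31.5 q [-0.58  0.26  0.66  2.01 -0.19  0.95  0.17] turn -0.4
t29.9 pos [490.8 -72.7 158.1] delta tool [-152.2  101.5   -3.6] | 183.0 zaxis [-0.027  -0.0061] xyaw 89.46 tilt 1.58 F [-0.1  0.9 -0. ] w 31.4 q [-0.48  0.32  0.67  1.95 -0.22  0.98  0.28] turn -0.5
t30.1 pos [ 514.5 -110.5  156.7] delta tool [-114.5   77.5   -4.9] | 138.0 zaxis [-0.0292 -0.0059] xyaw 89.41 tilt 1.7 F [ 0.5  0.8 -0.2] w 31.0 q [-0.39  0.38  0.67  1.88 -0.26  1.    0.38] turn -0.6
t30.4 pos [ 538.4 -148.   155.5] delta tool [-77.3  53.3  -5.7] | 94.0 zaxis [-0.0306 -0.0053] xyaw 89.39 tilt 1.78 F [ 0.   0.5 -0.5] w 31.3 q [-0.31  0.43  0.66  1.81 -0.29  1.03  0.46] turn -0.6
t30.8 pos [ 562.4 -185.3  154.5] delta tool [-40.2  28.8  -6.2] | 50.0 zaxis [-0.0317 -0.0047] xyaw 89.38 tilt 1.84 F [-0.7 -0.3 -1.1] w 31.3 q [-0.22  0.49  0.65  1.72 -0.32  1.07  0.52] turn -0.6
t31.1 pos [ 585.5 -222.5  153.6] delta tool [-3.3  5.3 -6.5] | 9.0 zaxis [-0.0325 -0.0039] xyaw 89.38 tilt 1.87 F [-0.3  0.4 -1.8] w 31.8 q [-0.15  0.55  0.64  1.63 -0.34  1.11  0.58] turn -0.6
```

```bash

python3 -m inch '[[[1,-3,5,25,-0.6]]]'>/dev/null;python3 st.py 591 -225.8 74.3 90
python3 -m inch '[[[1,0,1,25,0]]]'>/dev/null;python3 st.py 591 -225.8 74.3 90
```

```text
t31.4 pos [ 589.  -223.8  128.5] delta tool [-1.8  3.8 54.1] | 54.0 zaxis [-0.0338 -0.0027] xyaw 90.05 tilt 1.95 F [-0.3 -0.4 -0.5] w 31.5 q [-0.13  0.58  0.63  1.65 -0.36  1.07  0.6 ] turn 0.0
t31.6 pos [ 589.1 -223.4  104.3] delta tool [-2.3  3.  29.9] | 30.0 zaxis [-0.0341 -0.0024] xyaw 90.06 tilt 1.96 F [-0.6 -0.1 -0. ] w 31.4 q [-0.12  0.6   0.61  1.67 -0.38  1.02  0.62] turn 0.1
```

```bash

python3 -c "
from h import *
cv2.imwrite('pics/s8.png',cv2.resize(eyes.get_image('side')['frame'][190:310,360:520],None,fx=5,fy=5))"
```

```text
(no output)
```

View pics/s8.png

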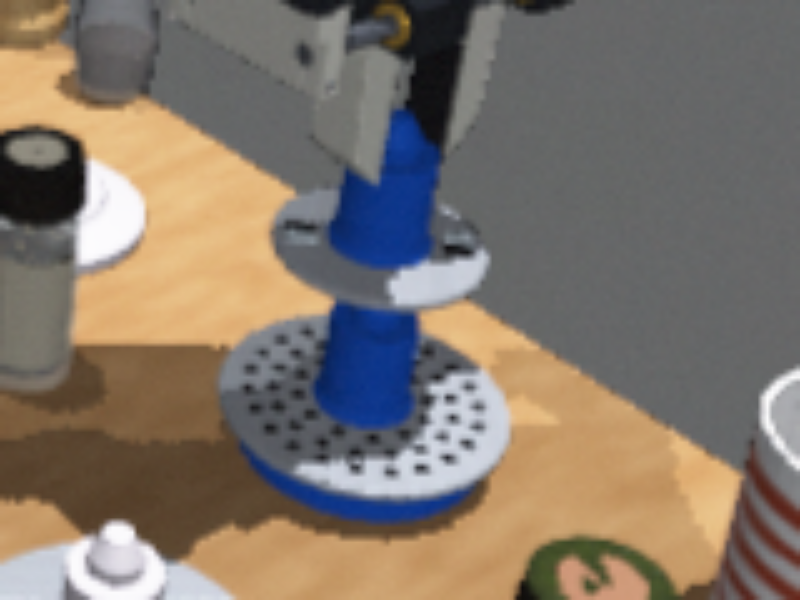

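Aligned in the side view: the small disc hangs above the blue large's hub. Go down with the lateral correction.

```bash

python3 -m inch '[[[1,-2,2,12,0]]]'>/dev/null;python3 st.py 591 -225.8 74.3 90
python3 -m inch '[[[1,0,1,6,0]]]'>/dev/null;python3 st.py 591 -225.8 74.3 90
```

```text
t32.0 pos [ 591.  -226.    92.6] delta tool [ 0.2  0.6 18.3] | 18.0 zaxis [-0.0334 -0.0029] xyaw 90.04 tilt 1.92 F [ 1.3  0.2 -0.3] w 31.5 q [-0.11  0.62  0.61  1.68 -0.39  1.    0.62] turn 0.0
t32.3 pos [ 591.7 -225.9   86.4] delta tool [ 0.2 -0.3 12.1] | 12.0 zaxis [-0.0338 -0.0027] xyaw 90.03 tilt 1.95 F [ 0.6  0.4 -0.9] w 31.5 q [-0.11  0.63  0.6   1.68 -0.39  0.99  0.63] turn 0.0
```

```bash

python3 -m inch '[[[1,0,0,6,0]]]'>/dev/null;python3 st.py 591 -225.8 74.3 90
python3 -m inch '[[[1,0,0,6,0]]]'>/dev/null;python3 st.py 591 -225.8 74.3 90
python3 -m inch '[[[1,0,0,1.5,0]]]'>/dev/null;python3 st.py 591 -225.8 74.3 90
```

```text
t32.6 pos [ 591.2 -225.9   80.1] delta tool [ 0.1 -0.   5.8] | 6.0 zaxis [-0.0344 -0.0026] xyaw 90.03 tilt 1.98 F [ 0.1  0.4 -1.7] w 31.5 q [-0.11  0.64  0.6   1.69 -0.39  0.98  0.63] turn 0.0
t32.9 pos [ 590.7 -226.1   74.1] delta tool [ 0.3  0.3 -0.2] | 0.0 zaxis [-0.0348 -0.0026] xyaw 90.02 tilt 2.0 F [-2.  -0.1  2.6] w 31.3 q [-0.11  0.64  0.59  1.69 -0.4   0.97  0.64] turn 0.0
t33.2 pos [ 591.  -226.3   73.8] delta tool [ 0.5 -0.  -0.5] | 1.0 zaxis [-0.0336 -0.0025] xyaw 90.02 tilt 1.93 F [-3.2  2.2 13.2] w 32.0 q [-0.11  0.64  0.59  1.69 -0.4   0.97  0.64] turn 0.0
```

Contact at the expected seated height. Release and lift.

```bash
python3 -m inch '[[[0,0,0,0,0]]]'>/dev/null
for i in 1 2 3 4; do python3 st.py 591.5 -226 130 90|cut -c1-50;done
python3 -m inch '[[[0,0,0,-40,0]]]'>/dev/null;python3 st.py 431.3 -261.3 150 90
python3 -m inch '[[[0,0,0,-30,0]]]'>/dev/null;python3 st.py 431.3 -261.3 150 90
python3 -c "
from h import *
s=arm.observe();d=eyes.get_image('wrist')
cv2.imwrite('pics/w9.png',d['frame'])
cv2.imwrite('pics/s9.png',cv2.resize(eyes.get_image('side')['frame'][190:310,360:520],None,fx=5,fy=5))"
```

```text
t33.5 pos [ 591.1 -226.2   73.6] delta tool [  0.1
t33.7 pos [ 591.  -226.3   73.5] delta tool [  0.1
t33.9 pos [ 591.  -226.3   73.7] delta tool [  0.2
t34.1 pos [ 591.  -226.3   73.8] delta tool [  0.2
t34.4 pos [ 593.1 -226.5  114.8] delta tool [ -34.8 -162.8  -30. ] | 169.0 zaxis [-0.0314 -0.0031] xyaw 90.02 tilt 1.81 F [-0.1  0.2 -0.7] w 92.1 q [-0.12  0.6   0.62  1.65 -0.37  1.04  0.61] turn 0.0
t34.7 pos [ 594.  -226.4  144.5] delta tool [ -34.9 -162.8   -0.3] | 166.0 zaxis [-0.0312 -0.0029] xyaw 90.02 tilt 1.79 F [-0.5  0.5 -0.3] w 92.0 q [-0.13  0.57  0.64  1.62 -0.35  1.1   0.6 ] turn 0.0
```

View pics/s9.png

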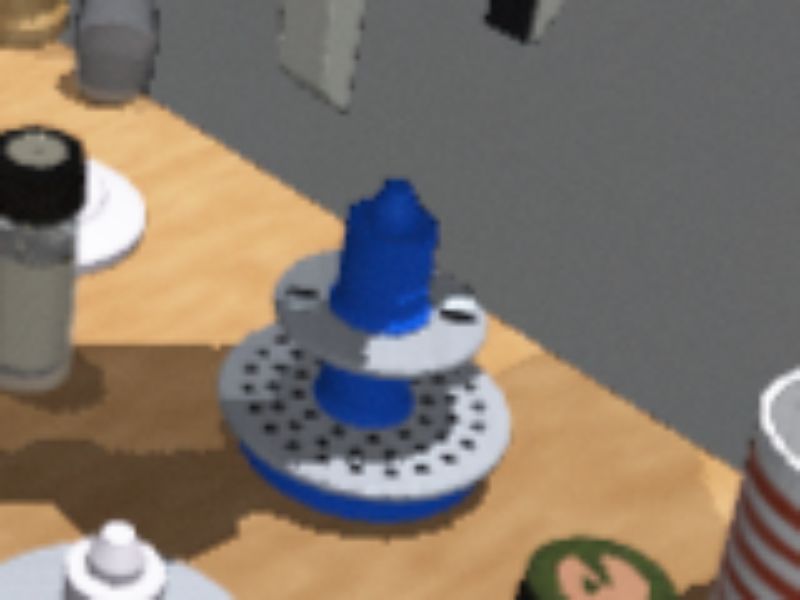

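```bash
python3 -c "
from h import *
e=eyes.get_image('side');print(proj(e,[.591,-.226,.122]))"
python3 -m inch '[[[0,-8,-40,-10,0]]]'>/dev/null;python3 st.py 431.3 -261.3 100 90
python3 -m inch '[[[0,-9,-42,0,0]]]'>/dev/null;python3 st.py 431.3 -261.3 100 90
python3 -m inch '[[[0,-9,-42,0,0]]]'>/dev/null;python3 st.py 431.3 -261.3 100 90
python3 -m inch '[[[0,-9,-39,10,0]]]'>/dev/null;python3 st.py 431.3 -261.3 100 90
```

```text
[[437.9274867  226.19359445]]
t35.1 pos [ 552.8 -234.2  154.6] delta tool [ -27.2 -119.6   58.7] | 136.0 zaxis [-0.0337 -0.0018] xyaw 89.94 tilt 1.93 F [0.  0.1 0.7] w 92.5 q [-0.13  0.51  0.65  1.7  -0.32  1.08  0.62] turn -0.1
t35.5 pos [ 510.8 -242.9  155.8] delta tool [-18.4 -77.5  58.5] | 99.0 zaxis [-0.0337 -0.0012] xyaw 89.9 tilt 1.93 F [ 0.6  0.5 -0.4] w 92.0 q [-0.13  0.45  0.67  1.79 -0.3   1.04  0.65] turn -0.1
t35.8 pos [ 469.5 -251.7  157.3] delta tool [ -9.6 -36.3  58.5] | 70.0 zaxis [-0.033  -0.0011] xyaw 89.9 tilt 1.89 F [-0.1 -0.2  0.1] w 92.2 q [-0.12  0.39  0.68  1.87 -0.27  1.01  0.67] turn -0.1
t36.0 pos [ 431.2 -260.4  148.6] delta tool [-0.9  1.7 48.5] | 49.0 zaxis [-0.0326 -0.0009] xyaw 89.91 tilt 1.87 F [ 1.   0.2 -0. ] w 92.0 q [-0.1   0.35  0.69  1.95 -0.25  0.96  0.71] turn -0.1
```

```bash

python3 -m inch '[[[0,-1,0,45,0]]]'>/dev/null;python3 st.py 431.3 -261.3 10 90
python3 -m inch '[[[0,0,1,45,0]]]'>/dev/null;python3 st.py 431.3 -261.3 10 90
python3 -m inch '[[[0,0,1,25,0]]]'>/dev/null;python3 st.py 431.3 -261.3 10 90
```

```text
t36.4 pos [ 430.2 -261.1  103.6] delta tool [-0.1  4.3 93.5] | 94.0 zaxis [-0.0345 -0.0008] xyaw 89.96 tilt 1.98 F [-0.3  0.5  0.7] w 92.0 q [-0.07  0.41  0.66  1.99 -0.3   0.87  0.76] turn -0.0
t36.6 pos [ 430.  -261.2   59.8] delta tool [-0.   3.  49.7] | 50.0 zaxis [-0.035  -0.0007] xyaw 89.95 tilt 2.01 F [0.4 0.1 0.5] w 92.0 q [-0.02  0.48  0.62  2.03 -0.36  0.77  0.81] turn -0.0
t37.0 pos [ 430.7 -261.7   36.4] delta tool [ 0.4  1.5 26.4] | 26.0 zaxis [-0.0339 -0.001 ] xyaw 89.94 tilt 1.95 F [-1.   0.9 -0.5] w 92.3 q [-0.    0.52  0.59  2.05 -0.4   0.72  0.84] turn -0.1
```

```bash

python3 -m inch '[[[0,0,1,24,0]]]'>/dev/null;python3 st.py 431.3 -261.3 12 90
python3 -m inch '[[[1,0,0,1,0]]]' 40 >/dev/null; for i in 1 2 3 4 ; do python3 st.py 431.3 -261.3 12 90|cut -c1-60;done
python3 st.py 431.3 -261.3 12 90
```

```text
t37.2 pos [ 431.2 -261.9   13.6] delta tool [0.6 0.2 1.6] | 2.0 zaxis [-0.0335 -0.001 ] xyaw 89.93 tilt 1.92 F [-0.4 -0.6 -0.2] w 92.1 q [ 0.02  0.55  0.56  2.06 -0.43  0.67  0.87] turn -0.1
t37.5 pos [ 431.4 -262.1   13.2] delta tool [ 0.8 -0.1  1.2]
t37.8 pos [ 431.2 -261.9   12.7] delta tool [0.6 0.2 0.7] | 
t38.0 pos [ 431.1 -261.9   12.6] delta tool [0.6 0.2 0.5] | 
t38.1 pos [ 431.2 -261.9   12.6] delta tool [0.6 0.1 0.6] | 
t38.4 pos [ 431.2 -261.9   12.6] delta tool [0.6 0.1 0.6] | 1.0 zaxis [-0.0335 -0.0011] xyaw 89.93 tilt 1.92 F [ 0.4  0.3 -0.4] w 31.4 q [ 0.03  0.55  0.56  2.06 -0.43  0.67  0.87] turn -0.1
```

```bash

python3 -m inch '[[[1,0,0,-30,0]]]'>/dev/null;python3 st.py 586.3 -34 165 90
python3 -m inch '[[[1,0,0,-50,0]]]'>/dev/null;python3 st.py 586.3 -34 165 90
python3 -m inch '[[[1,0,0,-50,0]]]'>/dev/null;python3 st.py 586.3 -34 165 90
python3 -m inch '[[[1,15,10,-25,0]]]'>/dev/null;python3 st.py 586.3 -34 165 90
```

```text
t38.6 pos [ 432.5 -261.8   42.7] delta tool [ 227.8  149.5 -127.5] | 301.0 zaxis [-0.0325 -0.0012] xyaw 89.95 tilt 1.86 F [-0.6  0.4 -1.5] w 31.6 q [-0.01  0.51  0.6   2.04 -0.39  0.74  0.83] turn -0.1
t39.0 pos [ 434.4 -261.6   92.5] delta tool [227.6 149.4 -77.6] | 283.0 zaxis [-0.0316 -0.0013] xyaw 89.97 tilt 1.81 F [-0.6  0.3 -1.8] w 31.6 q [-0.06  0.44  0.66  2.   -0.33  0.84  0.78] turn -0.0
t39.2 pos [ 435.9 -261.1  141.8] delta tool [227.1 149.5 -28.1] | 273.0 zaxis [-0.0316 -0.0007] xyaw 90.0 tilt 1.81 F [-0.2  0.  -2.8] w 31.6 q [-0.1   0.37  0.7   1.94 -0.27  0.95  0.73] turn -0.0
t39.5 pos [ 446.1 -245.4  165. ] delta tool [211.3 140.4  -4.7] | 254.0 zaxis [-0.0333 -0.0001] xyaw 90.07 tilt 1.91 F [-0.  -0.2 -2.3] w 31.5 q [-0.15  0.34  0.71  1.91 -0.24  1.01  0.67] turn 0.1
```

```bash

python3 -m inch '[[[1,39,26,0,0]]]'>/dev/null;python3 st.py 586.3 -34 165 90
python3 -m inch '[[[1,39,26,0,0]]]'>/dev/null;python3 st.py 586.3 -34 165 90
python3 -m inch '[[[1,39,26,0,0]]]'>/dev/null;python3 st.py 586.3 -34 165 90
python3 -m inch '[[[1,39,26,0,0]]]'>/dev/null;python3 st.py 586.3 -34 165 90
python3 -m inch '[[[1,39,26,0,0]]]'>/dev/null;python3 st.py 586.3 -34 165 90
```

```text
t39.9 pos [ 471.3 -205.4  162.3] delta tool [171.  115.4  -6.8] | 206.0 zaxis [-0.0362  0.0003] xyaw 90.2 tilt 2.08 F [-0.8  0.4 -2.4] w 31.6 q [-0.23  0.36  0.7   1.9  -0.25  1.01  0.58] turn 0.2
t40.1 pos [ 496.4 -166.3  160.3] delta tool [131.9  90.2  -8.1] | 160.0 zaxis [-0.0383  0.0002] xyaw 90.26 tilt 2.19 F [-0.2  0.2 -1.5] w 31.2 q [-0.29  0.38  0.68  1.88 -0.26  1.02  0.51] turn 0.3
t40.5 pos [ 521.5 -127.8  158.6] delta tool [93.5 64.9 -9. ] | 114.0 zaxis [-0.0396 -0.0003] xyaw 90.26 tilt 2.27 F [-0.   0.5 -2.4] w 31.1 q [-0.35  0.4   0.67  1.84 -0.27  1.03  0.43] turn 0.3
t40.8 pos [546.7 -89.7 157.1] delta tool [55.5 39.5 -9.5] | 69.0 zaxis [-0.0406 -0.0011] xyaw 90.24 tilt 2.33 F [-0.  -0.1 -2.2] w 31.5 q [-0.41  0.43  0.66  1.8  -0.29  1.05  0.37] turn 0.2
t41.0 pos [571.9 -52.  155.8] delta tool [17.9 14.  -9.8] | 25.0 zaxis [-0.0413 -0.0019] xyaw 90.2 tilt 2.37 F [-0.7 -0.8 -2.4] w 31.6 q [-0.45  0.47  0.64  1.75 -0.3   1.07  0.31] turn 0.2
```

```bash

python3 -m inch '[[[1,18,14,0,0]]]'>/dev/null;python3 st.py 586.3 -34 30.6 90
python3 -m inch '[[[1,0,1,45,0]]]'>/dev/null;python3 st.py 586.3 -34 30.6 90
python3 -m inch '[[[1,0,1,30,0]]]'>/dev/null;python3 st.py 586.3 -34 30.6 90
python3 -c "
from h import *
cv2.imwrite('pics/s10.png',cv2.resize(eyes.get_image('side')['frame'][150:290,290:450],None,fx=4.2,fy=4.2))
cv2.imwrite('pics/w10.png',eyes.get_image('wrist')['frame'])"
```

```text
t41.4 pos [585.  -35.9 155.2] delta tool [  2.2   6.5 124.4] | 125.0 zaxis [-0.0418 -0.0028] xyaw 90.1 tilt 2.4 F [-0.  -0.9 -2.6] w 31.3 q [-0.47  0.49  0.64  1.72 -0.31  1.08  0.28] turn 0.1
t41.6 pos [582.9 -37.5 110.4] delta tool [ 3.8  6.9 79.6] | 80.0 zaxis [-0.0439 -0.0033] xyaw 89.98 tilt 2.52 F [ 0.5 -0.1 -1.9] w 31.0 q [-0.45  0.53  0.61  1.77 -0.35  0.99  0.31] turn -0.0
t42.0 pos [582.9 -38.1  81.8] delta tool [ 4.3  5.6 51. ] | 51.0 zaxis [-0.0435 -0.0034] xyaw 89.95 tilt 2.5 F [-0.   0.  -1.5] w 31.7 q [-0.43  0.57  0.6   1.8  -0.37  0.94  0.33] turn -0.1
```

View pics/s10.png

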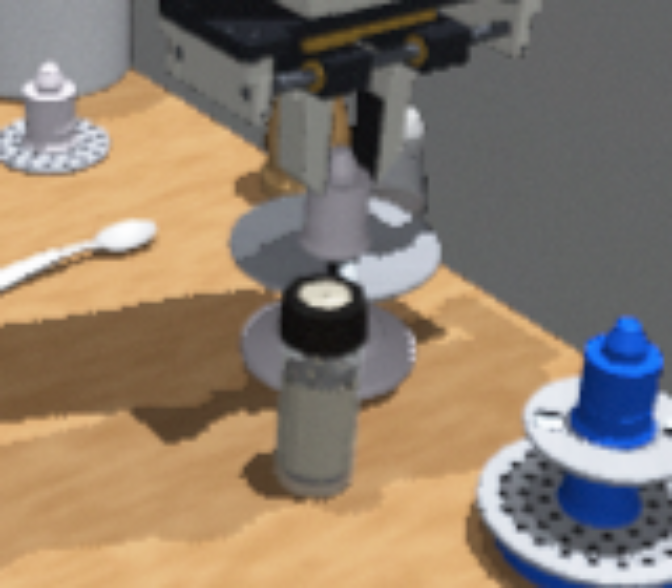

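View pics/w10.png

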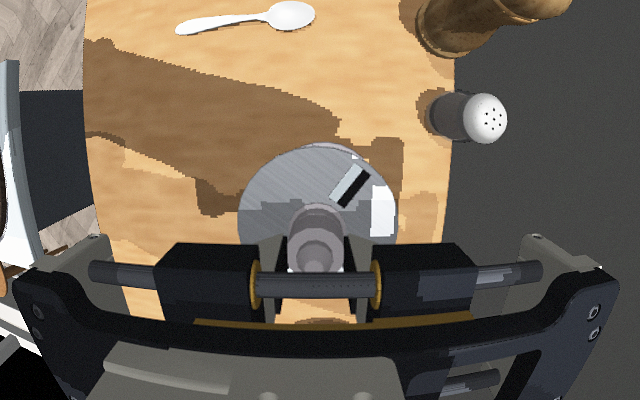

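```bash

python3 -m inch '[[[1,4,4,22,0]]]'>/dev/null;python3 st.py 586.3 -34 30.6 90
python3 -m inch '[[[1,0,0.5,12,0]]]'>/dev/null;python3 st.py 586.3 -34 30.6 90
```

```text
t42.4 pos [586.9 -34.   60.9] delta tool [ 0.1  0.6 30.3] | 30.0 zaxis [-0.0416 -0.0034] xyaw 89.99 tilt 2.39 F [-0.2 -0.5 -1.7] w 31.6 q [-0.42  0.6   0.58  1.81 -0.4   0.9   0.34] turn -0.0
t42.6 pos [586.7 -34.2  48.9] delta tool [ 0.3  0.4 18.3] | 18.0 zaxis [-0.042  -0.0034] xyaw 89.98 tilt 2.42 F [-0.3  0.4 -1.6] w 31.2 q [-0.42  0.61  0.57  1.82 -0.41  0.88  0.35] turn -0.0
```

```bash

python3 -m inch '[[[1,0,0.3,6,0]]]'>/dev/null;python3 st.py 586.3 -34 30.6 90
python3 -m inch '[[[1,0,0.3,6,0]]]'>/dev/null;python3 st.py 586.3 -34 30.6 90
python3 -m inch '[[[1,0,0.3,5,0]]]'>/dev/null;python3 st.py 586.3 -34 30.6 90
```

```text
t43.0 pos [586.6 -34.3  42.7] delta tool [ 0.3  0.2 12.1] | 12.0 zaxis [-0.0425 -0.0034] xyaw 89.97 tilt 2.44 F [ 0.2 -0.8 -2.2] w 31.7 q [-0.41  0.62  0.56  1.82 -0.41  0.86  0.35] turn -0.0
t43.2 pos [586.4 -34.3  36.4] delta tool [0.3 0.1 5.8] | 6.0 zaxis [-0.0429 -0.0035] xyaw 89.97 tilt 2.47 F [-0.1 -0.4 -1.8] w 31.5 q [-0.41  0.63  0.56  1.83 -0.42  0.85  0.36] turn -0.0
t43.5 pos [586.4 -34.3  31.3] delta tool [ 0.3 -0.   0.7] | 1.0 zaxis [-0.0434 -0.0035] xyaw 89.97 tilt 2.49 F [-0.5  0.5 -2. ] w 31.3 q [-0.41  0.64  0.55  1.83 -0.42  0.84  0.36] turn -0.0
```

```bash

python3 -m inch '[[[1,0,0,1.5,0]]]'>/dev/null;python3 st.py 586.3 -34 30.6 90
python3 -m inch '[[[0,0,0,0,0]]]'>/dev/null;for i in 1 2 3 4; do python3 st.py 586.3 -34 30.6 90|cut -c1-60;done;
python3 -m inch '[[[0,0,0,-40,0]]]'>/dev/null;python3 st.py 587 259 230 55
python3 -m inch '[[[0,0,0,-40,0]]]'>/dev/null;python3 st.py 587 259 230 55
python3 -m inch '[[[0,0,0,-30,0]]]'>/dev/null;python3 st.py 587 259 230 55
python3 -c "
from h import *
s=arm.observe();d=eyes.get_image('wrist');wcircle(d,s,(300,185),.023)
e=eyes.get_image('side');print(proj(e,[.5864,-.0342,.078]))
cv2.imwrite('pics/s11.png',cv2.resize(e['frame'][150:290,290:450],None,fx=4.2,fy=4.2))
cv2.imwrite('pics/w11.png',eyes.get_image('wrist')['frame'])"
```

```text
t43.9 pos [586.4 -34.4  30.6] delta tool [ 0.4 -0.1 -0. ] | 0.0 zaxis [-0.0428 -0.0031] xyaw 89.95 tilt 2.46 F [-1.8  1.9  6.2] w 31.5 q [-0.4   0.64  0.55  1.83 -0.42  0.84  0.36] turn -0.0
t44.1 pos [586.6 -34.4  30.6] delta tool [ 0.4 -0.3  0. ] | 
t44.4 pos [586.4 -34.5  30.5] delta tool [ 0.5 -0.1 -0.1] | 
t44.5 pos [586.4 -34.4  30.5] delta tool [ 0.4 -0.1 -0.1] | 
t44.8 pos [586.4 -34.4  30.6] delta tool [ 0.4 -0.1 -0. ] | 
t45.0 pos [588.9 -34.3  71.3] delta tool [ 292.9   -8.6 -159.4] | 334.0 zaxis [-0.0408 -0.003 ] xyaw 89.96 tilt 2.35 F [-0.3  0.7 -0.8] w 91.8 q [-0.43  0.59  0.59  1.8  -0.39  0.92  0.33] turn 35.0
t45.4 pos [590.7 -34.1 111.2] delta tool [ 292.8   -8.7 -119.3] | 316.0 zaxis [-0.0401 -0.0027] xyaw 89.97 tilt 2.3 F [-0.1  1.2 -2.3] w 92.2 q [-0.45  0.54  0.62  1.76 -0.35  1.    0.31] turn 35.0
t45.6 pos [591.5 -33.8 140.3] delta tool [292.6  -8.3 -90.1] | 306.0 zaxis [-0.0409 -0.0025] xyaw 89.98 tilt 2.35 F [ 0.2  0.1 -0. ] w 91.9 q [-0.46  0.51  0.63  1.72 -0.33  1.06  0.29] turn 35.0
wrist circle z 0.023 (np.float64(586.6), np.float64(-33.3)) dia 110.5 res max/med 0.8 0.1
[[368.6536711  204.12023245]]
```

View pics/s11.png

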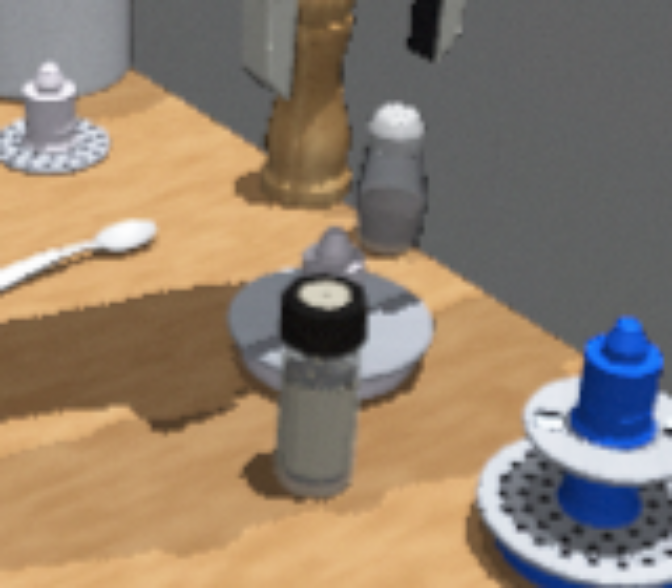

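View pics/w11.png

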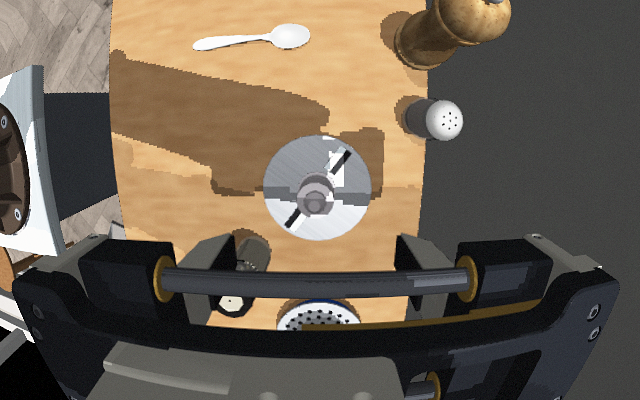

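```bash

python3 -m inch '[[[0,20,-20,-5,0],[0,40,-25,-5,0],[0,40,-20,-5,0],[0,40,-20,-5,0],[0,40,-15,-5,0],[0,34,-10,-5,0]]]'>/dev/null;python3 st.py 480 180 170 90
```

```text
t46.6 pos [478.3 178.6 168.2] delta tool [ 1.4  1.6 -1.9] | 3.0 zaxis [-0.0496 -0.0099] xyaw 89.39 tilt 2.9 F [ 0.4 -1.5 -0.3] w 91.7 q [-0.94  0.35  0.64  1.88 -0.24  1.04 -0.2 ] turn -0.6
```

```bash

python3 -m inch '[[[0,0,0,0,-8.5],[0,0,0,0,-8.5],[0,0,0,0,-8.5],[0,0,0,0,-8.5],[0,0,0,0,-8.5],[0,0,0,0,-8.5],[0,0,0,0,-8.5],[0,0,0,0,-8.5],[0,0,0,0,-8.5],[0,0,0,0,-8.5],[0,0,0,0,-8.5],[0,0,0,0,-8.5]]]'>/dev/null;python3 st.py 480 180 170 -125
```

```text
t48.0 pos [481.  154.2 161.2] delta tool [-3.8 25.4 -9.3] | 27.0 zaxis [-0.058  -0.0212] xyaw -168.17 tilt 3.54 F [0.4 0.5 0.9] w 92.0 q [-0.61  0.32  0.25  1.87 -0.09  1.03  1.46] turn -43.2
```

```bash

for k in 1; do 
python3 -m inch '[[[0,0,0,0,-8.5]]]'>/dev/null;python3 st.py 480 180 170 -125
python3 -m inch '[[[0,0,0,0,-8.5]]]'>/dev/null;python3 st.py 480 180 170 -125
python3 -m inch '[[[0,0,0,0,-8.5]]]'>/dev/null;python3 st.py 480 180 170 -125
python3 -m inch '[[[0,0,0,0,-8.5]]]'>/dev/null;python3 st.py 480 180 170 -125
python3 -m inch '[[[0,0,0,0,-8.5]]]'>/dev/null;python3 st.py 587 259 170 -125
done
```

```text
t48.3 pos [481.  154.  161.1] delta tool [-7.4 24.8 -9.4] | 28.0 zaxis [-0.0581 -0.0212] xyaw -160.0 tilt 3.55 F [-0.5  0.9 -0.1] w 92.2 q [-0.58  0.32  0.22  1.87 -0.08  1.03  1.59] turn -35.0
t48.6 pos [481.  154.  161.1] delta tool [-10.8  23.5  -9.4] | 28.0 zaxis [-0.0582 -0.0212] xyaw -151.85 tilt 3.55 F [-0.1 -0.1  0.7] w 91.9 q [-0.56  0.32  0.19  1.87 -0.07  1.03  1.72] turn -26.8
t48.9 pos [481.  154.  161.1] delta tool [-14.   21.7  -9.4] | 28.0 zaxis [-0.0582 -0.021 ] xyaw -143.7 tilt 3.55 F [-0.   0.8 -0.9] w 91.9 q [-0.54  0.32  0.16  1.87 -0.06  1.03  1.85] turn -18.7
t49.2 pos [481.  154.  161.1] delta tool [-17.   19.5  -9.4] | 28.0 zaxis [-0.0582 -0.0209] xyaw -135.56 tilt 3.55 F [ 0.5 -0.3 -0.5] w 91.6 q [-0.52  0.32  0.13  1.86 -0.05  1.03  1.99] turn -10.6
t49.5 pos [481.  153.9 161.1] delta tool [-147.2  -19.8  -17.3] | 150.0 zaxis [-0.0584 -0.0207] xyaw -127.43 tilt 3.55 F [ 1.  -0.2 -0.7] w 92.2 q [-0.49  0.32  0.11  1.86 -0.04  1.03  2.12] turn -2.4
```

```bash

python3 -m inch '[[[0,-46,-6,0,-2.4]]]'>/dev/null;python3 st.py 587 259 160 -125
python3 -m inch '[[[0,-46,-7,0,0]]]'>/dev/null;python3 st.py 587 259 160 -125
python3 -c "
from h import *
s=arm.observe();d=eyes.get_image('wrist')
cv2.imwrite('pics/w12.png',d['frame']);cv2.imwrite('pics/t12.png',eyes.get_image('top')['frame'])"
```

```text
t49.8 pos [513.8 187.4 158. ] delta tool [-100.5  -18.3   -7.9] | 102.0 zaxis [-0.0589 -0.0211] xyaw -125.2 tilt 3.59 F [-0.  -1.   0.3] w 91.8 q [-0.51  0.39  0.09  1.77 -0.05  1.06  2.13] turn -0.2
t50.1 pos [545.7 220.9 155. ] delta tool [-54.6 -11.4  -8.3] | 56.0 zaxis [-0.0595 -0.0217] xyaw -125.3 tilt 3.63 F [-0.9 -0.4  0.2] w 92.1 q [-0.54  0.45  0.09  1.66 -0.05  1.09  2.1 ] turn -0.3
```

View pics/w12.png

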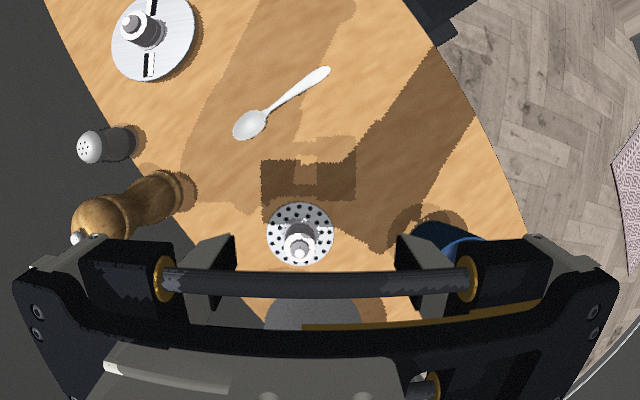

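View pics/t12.png

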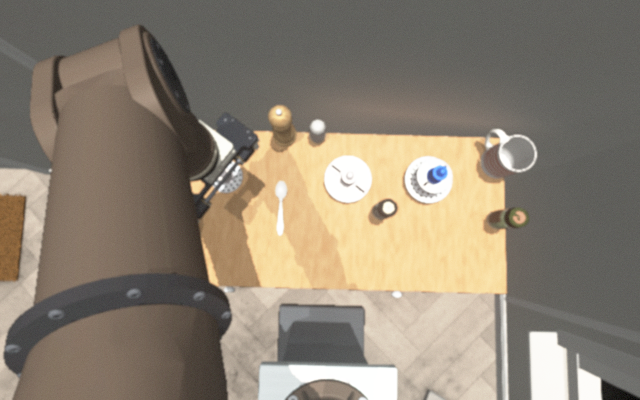

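```bash

python3 -c "
from h import *
s=arm.observe();d=eyes.get_image('wrist')
wcircle(d,s,(280,220),.005)
e=eyes.get_image('side');cv2.imwrite('pics/s12.png',e['frame'])
go(587,259,155,-125)"
python3 -m inch '[[[0,-40,-9,0,0]]]'>/dev/null;python3 st.py 587 259 150 -125
python3 -m inch '[[[0,-11,-1,0,0]]]'>/dev/null;python3 st.py 587 259 150 -125
python3 -c "
from h import *
s=arm.observe();d=eyes.get_image('wrist')
cv2.imwrite('pics/w13.png',d['frame']);wcircle(d,s,(300,180),.005)
e=eyes.get_image('side');cv2.imwrite('pics/s13.png',e['frame'])"

```

```text
wrist circle z 0.005 (np.float64(587.1), np.float64(259.5)) dia 78.9 res max/med 0.8 0.2
t50.3 pos [545.6 219.9 155.7] delta tool [-55.8 -11.1  -2.6] | 57.0 zaxis [-0.0588 -0.0213] xyaw -125.3 tilt 3.58 F [ 0.5 -0.5 -0.7] w 91.9 q [-0.53  0.45  0.09  1.66 -0.05  1.09  2.1 ] turn -0.3
t50.6 pos [575.9 247.1 153.3] delta tool [-16.2  -2.3   2.3] | 17.0 zaxis [-0.0589 -0.0215] xyaw -125.32 tilt 3.6 F [-0.2 -0.3 -0.1] w 92.2 q [-0.55  0.51  0.09  1.56 -0.06  1.13  2.09] turn -0.3
t50.9 pos [583.  255.4 152.7] delta tool [-5.4 -1.3  2.4] | 6.0 zaxis [-0.0589 -0.0215] xyaw -125.32 tilt 3.6 F [0.2 0.1 0.8] w 92.0 q [-0.55  0.53  0.09  1.54 -0.06  1.14  2.08] turn -0.3
wrist circle z 0.005 (np.float64(587.2), np.float64(259.6)) dia 78.7 res max/med 0.6 0.1
```

View pics/s13.png

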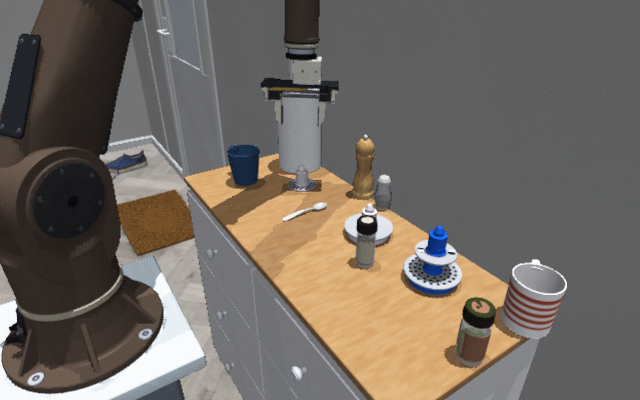

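View pics/w13.png

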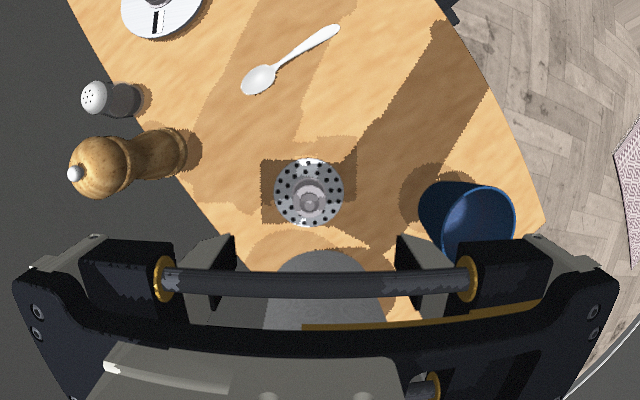

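```bash

python3 -c "
from h import *
s=arm.observe();d=eyes.get_image('wrist')
j=np.array([-.819,.574]);
for uv in((441,240),(444,220),(455,200),(480,186),(516,215)):
  p=wray(d,s,uv,.097);r=p[:2]-[587.2,259.3];print(p.round(),'along jaw',(r@j).round(),'perp',(r@[-.574,-.819]).round())
for uv in((441,205),(420,190),(290,255),(330,248),(356,258)):
  p=wray(d,s,uv,.0);r=p[:2]-[587.2,259.3];print('z0',p.round(),'along jaw',(r@j).round(),'perp',(r@[-.574,-.819]).round())
"
```

```text
[505. 349.  97.] along jaw 119.0 perp -26.0
[493. 334.  97.] along jaw 120.0 perp -7.0
[475. 324.  97.] along jaw 129.0 perp 11.0
[447. 328.  97.] along jaw 155.0 perp 24.0
[423. 381.  97.] along jaw 204.0 perp -5.0
z0 [465. 367.   0.] along jaw 162.0 perp -18.0
z0 [478. 335.   0.] along jaw 132.0 perp 1.0
z0 [650. 309.   0.] along jaw -23.0 perp -76.0
z0 [606. 330.   0.] along jaw 25.0 perp -68.0
z0 [588. 360.   0.] along jaw 57.0 perp -83.0
```

```bash

python3 -m inch '[[[0,-4,-1,-50,0]]]'>/dev/null;python3 st.py 587 259 150 -125
python3 -m inch '[[[0,0,0,40,0],[0,0,0,40,0],[0,0,0,0,0],[0,0,0,0,0],[0,0,0,0,0]]]'>/dev/null;python3 st.py 587 259 150 -125
```

```text
t51.4 pos [589.9 259.1 203.7] delta tool [-0.9  0.4 53.7] | 54.0 zaxis [-0.0562 -0.0202] xyaw -125.35 tilt 3.42 F [-0.3 -0.1 -1.2] w 92.2 q [-0.56  0.5   0.1   1.46 -0.06  1.25  2.08] turn -0.4
t52.0 pos [585.3 257.1 123. ] delta tool [ -1.3   0.6 -27.1] | 27.0 zaxis [-0.0545 -0.0194] xyaw -125.38 tilt 3.32 F [ 0.4  0.6 -0.4] w 92.1 q [-0.55  0.56  0.09  1.57 -0.06  1.07  2.08] turn -0.4
```

```bash

python3 -m inch '[[[0,-1,0,-50,0]]]';python3 st.py 587 259 150 -125
python3 -m inch '[[[0,0,0,50,0]]]';python3 -m inch '[[[0,0,0,0,0]]]';python3 st.py 587 259 150 -125
```

```text
clock: 52.15
position: [0.5848, 0.2572, 0.1668]
ee_rot: [1.409, -2.731, -0.012]
force: [0.4, 0.4, -1.1]
width: 0.998
t52.4 pos [589.8 259.4 173.7] delta tool [ 0.9  1.3 23.8] | 24.0 zaxis [-0.0507 -0.0173] xyaw -125.39 tilt 3.07 F [-0.9 -0.2 -0.9] w 92.3 q [-0.55  0.52  0.1   1.5  -0.06  1.18  2.08] turn -0.4
clock: 52.45
position: [0.5919, 0.2607, 0.1293]
ee_rot: [1.422, -2.756, -0.012]
force: [1.1, 0.3, -0.2]
width: 1.0
clock: 52.55
position: [0.5873, 0.2587, 0.1233]
ee_rot: [1.417, -2.746, -0.012]
force: [-0.7, 0.6, -1.2]
width: 1.0
t52.8 pos [592.8 261.  131. ] delta tool [  5.6   4.  -18.7] | 20.0 zaxis [-0.0378 -0.0107] xyaw -125.42 tilt 2.25 F [-0.2 -1.5 -0.3] w 92.1 q [-0.55  0.55  0.09  1.56 -0.06  1.07  2.08] turn -0.4
```

```bash

python3 -m inch '[[[0,4,3,-50,0]]]'>/dev/null;python3 st.py 587 259 150 -125
python3 -m inch '[[[0,0,0,50,0],[0,0,0,0,0]]]'>/dev/null;python3 st.py 587 259 150 -125
python3 -m inch '[[[0,4,3,-50,0]]]'>/dev/null;python3 st.py 587 259 150 -125
python3 -m inch '[[[0,0,0,50,0],[0,0,0,0,0]]]'>/dev/null;python3 st.py 587.1 259.3 12 -125
```

```text
t53.0 pos [591.6 260.8 182.4] delta tool [ 3.3  2.  32.5] | 33.0 zaxis [-0.0332 -0.0082] xyaw -125.43 tilt 1.96 F [ 0.   0.3 -1.2] w 91.9 q [-0.56  0.5   0.1   1.51 -0.06  1.17  2.08] turn -0.4
t53.5 pos [595.8 262.9 140.5] delta tool [ 8.4  5.  -9.3] | 14.0 zaxis [-0.0196 -0.0012] xyaw -125.45 tilt 1.13 F [ 0.4 -0.7  0.7] w 91.9 q [-0.55  0.54  0.09  1.56 -0.06  1.07  2.08] turn -0.4
t53.8 pos [593.6 262.2 191.7] delta tool [ 6.1  3.  41.7] | 42.0 zaxis [-0.0151  0.0012] xyaw -125.45 tilt 0.87 F [-0.1 -0.3 -0.6] w 92.0 q [-0.56  0.49  0.1   1.51 -0.06  1.16  2.08] turn -0.5
t54.1 pos [598.6 264.8 150. ] delta tool [ 11.9   5.4 137.9] | 139.0 zaxis [-0.0015  0.0082] xyaw -125.48 tilt 0.48 F [-0.3 -0.8 -0.9] w 91.9 q [-0.55  0.52  0.09  1.56 -0.06  1.06  2.08] turn -0.5
```

Tilt is down to 0.5°. Now descend on the small white disc.

```bash

python3 -m inch '[[[0,10,5,0,-0.5]]]'>/dev/null;python3 st.py 587.1 259.3 12 -125
python3 -m inch '[[[0,0,0,45,0]]]'>/dev/null;python3 st.py 587.1 259.3 12 -125
python3 -m inch '[[[0,0,0,40,0]]]'>/dev/null;python3 st.py 587.1 259.3 12 -125
```

```text
t54.5 pos [588.7 259.5 150.9] delta tool [  2.    0.4 138.9] | 139.0 zaxis [-0.0007  0.0087] xyaw -124.98 tilt 0.5 F [ 0.4  0.  -0.3] w 91.9 q [-0.55  0.5   0.09  1.59 -0.06  1.05  2.09] turn 0.0
t54.8 pos [588.1 259.6 105.8] delta tool [ 1.2  0.  93.8] | 94.0 zaxis [-0.0026  0.0077] xyaw -124.98 tilt 0.47 F [-0.1  0.4  1.1] w 92.0 q [-0.55  0.54  0.08  1.64 -0.06  0.96  2.09] turn 0.0
t55.0 pos [588.2 259.9  67. ] delta tool [ 1.4  0.2 55. ] | 55.0 zaxis [-0.0028  0.0076] xyaw -124.99 tilt 0.46 F [ 0.7 -0.1  0.4] w 91.4 q [-0.55  0.59  0.08  1.67 -0.07  0.88  2.09] turn 0.0
```

```bash

python3 -m inch '[[[0,1,0,27,0]]]'>/dev/null;python3 st.py 587.1 259.3 12 -125
python3 -m inch '[[[0,0,0,25,0]]]'>/dev/null;python3 st.py 587.1 259.3 12 -125
python3 -m inch '[[[1,0,0,2.5,0]]]' 40 >/dev/null; for i in 1 2 3 4 ; do python3 st.py 587.1 259.3 12 -125|cut -c1-60;done
python3 st.py 587.1 259.3 12 -125
```

```text
t55.4 pos [588.1 259.5  41.6] delta tool [ 0.9  0.5 29.6] | 30.0 zaxis [-0.002  0.008] xyaw -124.99 tilt 0.47 F [ 1.5 -0.2  0.2] w 92.1 q [-0.54  0.62  0.08  1.69 -0.07  0.83  2.1 ] turn 0.0
t55.6 pos [588.4 259.9  18. ] delta tool [1.3 0.7 6. ] | 6.0 zaxis [-0.0015  0.0083] xyaw -124.99 tilt 0.48 F [-0.2  0.2 -0.3] w 92.3 q [-0.54  0.65  0.07  1.71 -0.07  0.79  2.1 ] turn 0.0
t56.0 pos [588.8 260.1  16.2] delta tool [1.7 0.9 4.2] | 5.0
t56.1 pos [588.4 260.   15.6] delta tool [1.3 0.7 3.6] | 4.0
t56.4 pos [588.4 259.9  15.4] delta tool [1.2 0.7 3.4] | 4.0
t56.5 pos [589.4 260.1  16.3] delta tool [2.  1.4 4.3] | 5.0
t56.8 pos [589.1 260.3  16.2] delta tool [2.  1.1 4.2] | 5.0 zaxis [-0.0002  0.0089] xyaw -124.99 tilt 0.51 F [-0.6 -1.3  6.2] w 17.6 q [-0.54  0.65  0.07  1.71 -0.07  0.78  2.1 ] turn 0.0
```

```bash
python3 st.py 587.1 259.3 12 -125; python3 -c "
from h import *
cv2.imwrite('pics/w14.png',eyes.get_image('wrist')['frame'])
cv2.imwrite('pics/s14.png',cv2.resize(eyes.get_image('side')['frame'][60:220,220:420],None,fx=4,fy=3.75))"
```

```text
t57.0 pos [589.1 260.3  16.2] delta tool [2.  1.1 4.2] | 5.0 zaxis [-0.0002  0.009 ] xyaw -124.99 tilt 0.52 F [ 0.1 -0.2  6. ] w 17.8 q [-0.54  0.65  0.07  1.71 -0.07  0.78  2.1 ] turn 0.0
```

View pics/w14.png

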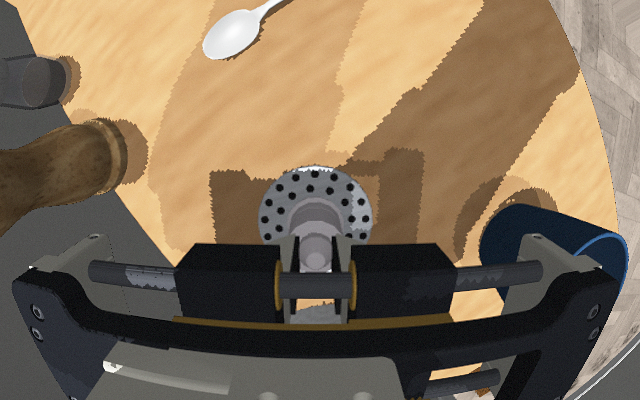

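View pics/s14.png

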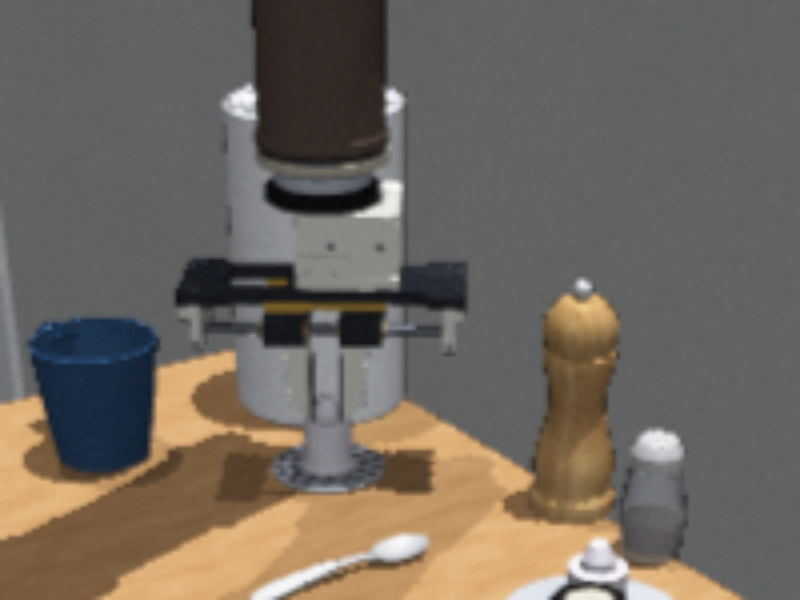

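```bash
python3 -c "
from h import *
s=arm.observe();d=eyes.get_image('wrist')
f=d['frame']
wcircle(d,s,(275,210),.005)
cv2.imwrite('pics/w15.png',cv2.resize(f[140:340,220:420],None,fx=3,fy=3))
go(587,259,12,-125)"
```

```text
wrist circle z 0.005 (np.float64(725.3), np.float64(582.4)) dia 871.3 res max/med 412.5 90.0
t57.1 pos [589.1 260.3  16.2] delta tool [2.3 1.  4.2] | 5.0 zaxis [-0.0002  0.009 ] xyaw -124.99 tilt 0.51 F [-0.3 -0.1  4.9] w 17.1 q [-0.54  0.65  0.07  1.71 -0.07  0.78  2.1 ] turn 0.0
```

View pics/w15.png

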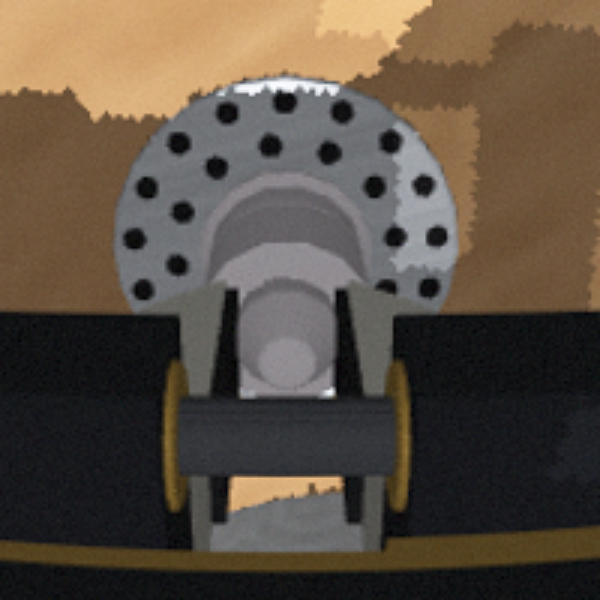

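```bash
python3 -c "
from h import *
e=eyes.get_image('side')
p=proj(e,[[.589,.2603,z] for z in (0,.005,.016,.044,.06,.082)]);print(((p-[220,60])*[4,3.75]).round())
j=np.array([-.819,.574,0])
for sg in(-1,1):
  for w in (.009,.017): print(((proj(e,np.array([.589,.2603,.016])+sg*w*j)-[220,60])*[4,3.75]).round())
cv2.imwrite('pics/s15.png',cv2.resize(e['frame'][130:200,260:340],None,fx=8,fy=8,interpolation=cv2.INTER_NEAREST))"
```

```text
[[326. 466.]
 [326. 460.]
 [326. 447.]
 [325. 413.]
 [324. 393.]
 [324. 366.]]
[[338. 447.]]
[[350. 447.]]
[[313. 447.]]
[[301. 447.]]
```

View pics/s15.png

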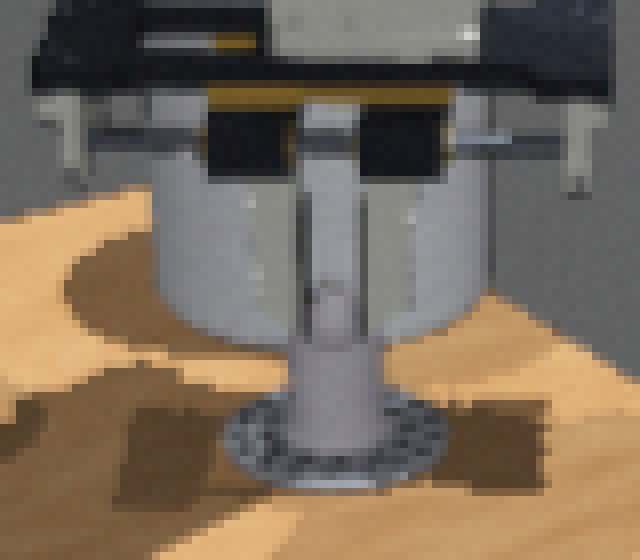

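```bash
python3 -m inch '[[[0,0,0,0,0]]]'>/dev/null;for i in 1 2 3 4 5; do python3 st.py 587.1 259.3 2 -125|cut -c1-60;done
python3 -m inch '[[[0,1,1,8,0]]]'>/dev/null;python3 st.py 587.1 259.3 2 -125
python3 -c "
from h import *
e=eyes.get_image('side')
cv2.imwrite('pics/s16.png',cv2.resize(e['frame'][130:200,260:340],None,fx=8,fy=8,interpolation=cv2.INTER_NEAREST))"
```

```text
t57.5 pos [588.8 260.5  16.1] delta tool [ 2.   0.6 14.1] | 
t57.6 pos [589.  260.1  16. ] delta tool [ 1.8  1.  14. ] | 
t57.9 pos [589.1 260.2  16.2] delta tool [ 2.   1.  14.1] | 
t58.0 pos [589.1 260.3  16.2] delta tool [ 2.1  1.  14.2] | 
t58.2 pos [589.1 260.3  16.3] delta tool [ 2.1  1.  14.3] | 
t58.5 pos [587.3 260.    7.7] delta tool [ 0.7 -0.3  5.7] | 6.0 zaxis [-0.0011  0.0086] xyaw -124.98 tilt 0.49 F [0.2 0.1 0.7] w 92.2 q [-0.54  0.66  0.07  1.72 -0.07  0.77  2.1 ] turn 0.0
```

View pics/s16.png

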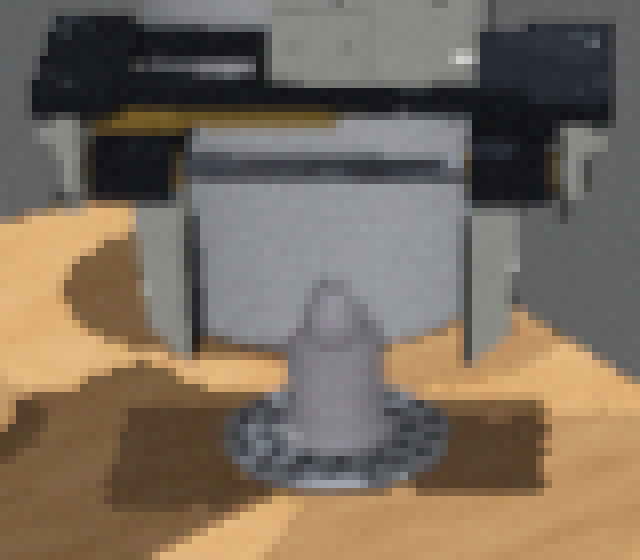

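```bash

python3 -m inch '[[[0,0.5,0,7,0]]]'>/dev/null;python3 st.py 587.1 259.3 -6 -125
python3 -m inch '[[[0,0,0,5,0]]]'>/dev/null;python3 st.py 587.1 259.3 -6 -125
python3 -c "
from h import *
e=eyes.get_image('side')
cv2.imwrite('pics/s17.png',cv2.resize(e['frame'][130:200,260:340],None,fx=8,fy=8,interpolation=cv2.INTER_NEAREST))"
```

```text
t58.9 pos [587.  259.5   0.7] delta tool [ 0.2 -0.3  6.7] | 7.0 zaxis [-0.0011  0.0085] xyaw -124.99 tilt 0.49 F [ 0.7  0.1 -0.5] w 92.2 q [-0.54  0.67  0.07  1.72 -0.07  0.75  2.1 ] turn 0.0
t59.2 pos [586.9 259.5  -4.5] delta tool [ 0.1 -0.3  1.5] | 1.0 zaxis [-0.0015  0.0083] xyaw -124.99 tilt 0.48 F [-0.6 -0.   0.3] w 91.8 q [-0.54  0.67  0.07  1.72 -0.07  0.74  2.1 ] turn 0.0
```

View pics/s17.png

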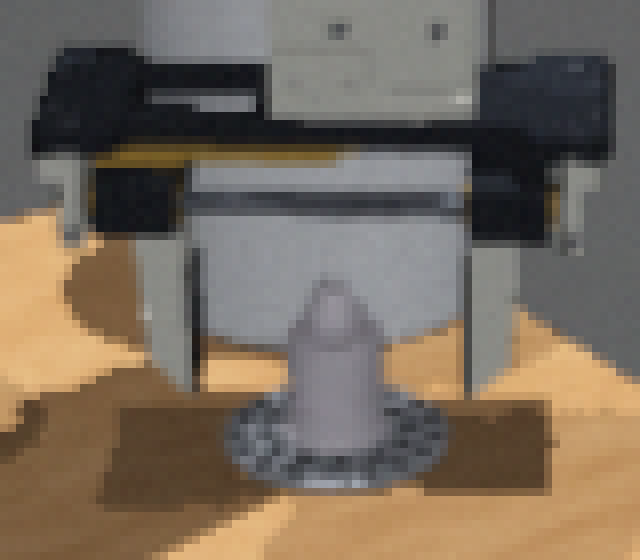

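```bash

python3 -m inch '[[[1,0,0,0,0]]]' 40 >/dev/null; for i in 1 2 3 4 5; do python3 st.py 587.1 259.3 -6 -125|cut -c1-60;done
python3 st.py 587.1 259.3 -6 -125
python3 -m inch '[[[1,0,0,-25,0]]]' >/dev/null; python3 st.py 587.1 259.3 150 -125
python3 -m inch '[[[1,0,0,-45,0]]]' >/dev/null; python3 st.py 587.1 259.3 150 -125
python3 -c "
from h import *
e=eyes.get_image('side')
cv2.imwrite('pics/s18.png',cv2.resize(e['frame'][80:220,240:400],None,fx=4,fy=4))"
```

```text
t59.5 pos [587.  259.6  -4.3] delta tool [ 0.2 -0.3  1.7] | 
t59.8 pos [587.  259.6  -4.3] delta tool [ 0.2 -0.2  1.7] | 
t60.0 pos [587.  259.6  -4.4] delta tool [ 0.2 -0.3  1.6] | 
t60.1 pos [587.  259.6  -4.4] delta tool [ 0.2 -0.2  1.6] | 
t60.4 pos [587.  259.5  -4.4] delta tool [ 0.1 -0.2  1.6] | 
t60.5 pos [587.  259.5  -4.4] delta tool [ 0.2 -0.2  1.6] | 2.0 zaxis [-0.0012  0.0084] xyaw -124.99 tilt 0.49 F [-0.2 -0.4 -0.1] w 33.3 q [-0.54  0.67  0.07  1.72 -0.07  0.74  2.1 ] turn 0.0
t60.9 pos [587.3 259.5  20.8] delta tool [  -0.6    0.7 -129.2] | 129.0 zaxis [-0.0004  0.0088] xyaw -124.99 tilt 0.51 F [-0.9 -0.6 -1. ] w 33.2 q [-0.54  0.64  0.07  1.71 -0.07  0.79  2.1 ] turn 0.0
t61.1 pos [587.6 259.3  65.9] delta tool [ -0.4   0.8 -84.1] | 84.0 zaxis [0.0006 0.0095] xyaw -124.99 tilt 0.54 F [-0.7 -0.3 -1.9] w 33.0 q [-0.55  0.59  0.08  1.68 -0.07  0.87  2.09] turn 0.0
```

View pics/s18.png

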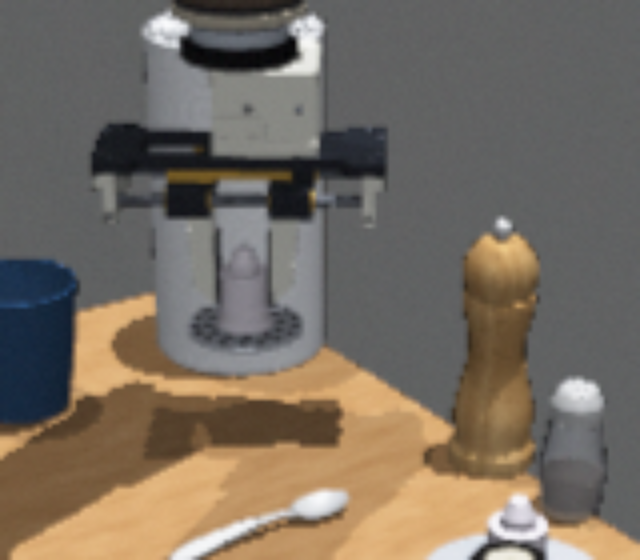

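```bash

python3 -m inch '[[[1,0,0,-45,0]]]' >/dev/null; python3 st.py 510 110 150 -165
python3 -m inch '[[[1,0,0,-40,0]]]' >/dev/null; python3 st.py 510 110 150 -165
python3 -m inch '[[[1,42,-5,0,8]]]' >/dev/null; python3 st.py 510 110 150 -165
python3 -m inch '[[[1,42,0,0,8]]]' >/dev/null; python3 st.py 510 110 150 -165
```

```text
t61.5 pos [586.7 258.6 109.4] delta tool [165.4 -22.1 -41.8] | 172.0 zaxis [-0.0014  0.0086] xyaw -124.98 tilt 0.5 F [-0.1 -0.1 -2.1] w 33.3 q [-0.55  0.54  0.09  1.64 -0.06  0.96  2.09] turn 40.0
t61.8 pos [586.4 258.1 148.4] delta tool [165.1 -22.3  -2.7] | 167.0 zaxis [-0.0022  0.0082] xyaw -124.98 tilt 0.49 F [-0.4  0.1 -2.7] w 33.4 q [-0.55  0.5   0.09  1.6  -0.06  1.04  2.09] turn 40.0
t62.1 pos [565.  219.3 146.2] delta tool [117.4 -34.4  -4.2] | 122.0 zaxis [-0.0052  0.0064] xyaw -133.04 tilt 0.47 F [ 0.2  1.6 -1.6] w 33.4 q [-0.54  0.45  0.13  1.69 -0.07  1.01  2.  ] turn 32.0
t62.4 pos [535.6 188.4 145.3] delta tool [ 69.3 -44.8  -5. ] | 83.0 zaxis [-0.0066  0.0058] xyaw -140.99 tilt 0.51 F [ 0.5  0.9 -1.8] w 33.2 q [-0.55  0.39  0.16  1.79 -0.08  0.97  1.9 ] turn 24.0
```

```bash

python3 -m inch '[[[1,36,-22,-5,8]]]' >/dev/null; python3 st.py 510 110 150 -165
python3 -m inch '[[[1,26,-32,-5,8]]]' >/dev/null; python3 st.py 510 110 150 -165
python3 -m inch '[[[1,5,-8,0,8]]]' >/dev/null; python3 st.py 586.5 -33.8 145 -165
```

```text
t62.7 pos [522.1 148.8 150.1] delta tool [ 30.4 -27.   -0. ] | 41.0 zaxis [-0.0061  0.006 ] xyaw -148.94 tilt 0.49 F [-0.2  0.9 -2. ] w 33.3 q [-0.52  0.35  0.2   1.85 -0.09  0.96  1.83] turn 16.1
t63.0 pos [517.2 108.4 154.9] delta tool [5.9 4.3 5. ] | 9.0 zaxis [-0.0054  0.0063] xyaw -156.87 tilt 0.48 F [ 1.1  1.  -1.6] w 33.1 q [-0.49  0.32  0.24  1.88 -0.1   0.96  1.78] turn 8.1
t63.3 pos [516.  100.4 154.7] delta tool [ -32.2 -148.2    8.5] | 152.0 zaxis [-0.0054  0.0065] xyaw -164.55 tilt 0.49 F [-0.6  1.  -1.1] w 33.2 q [-0.5   0.32  0.28  1.89 -0.12  0.95  1.67] turn 0.5
```

```bash

python3 -m inch '[[[1,-10,-47,0,0]]]' >/dev/null; python3 st.py 586.5 -33.8 145 -165
python3 -m inch '[[[1,-11,-47,0,0]]]' >/dev/null; python3 st.py 586.5 -33.8 145 -165
python3 -m inch '[[[1,-11,-47,0,0]]]' >/dev/null; python3 st.py 586.5 -33.8 145 -165
```

```text
t63.6 pos [538.7  57.5 154.1] delta tool [ -21.6 -100.8    8.3] | 103.0 zaxis [-0.0054  0.0063] xyaw -164.47 tilt 0.48 F [-0.3  0.5 -1.7] w 33.1 q [-0.42  0.35  0.29  1.85 -0.13  0.97  1.77] turn 0.5
t63.9 pos [562.   15.5 153.5] delta tool [-10.4 -54.1   8. ] | 56.0 zaxis [-0.0057  0.0066] xyaw -164.4 tilt 0.5 F [-0.9  0.2 -1.3] w 32.8 q [-0.34  0.38  0.3   1.8  -0.14  0.98  1.86] turn 0.6
t64.2 pos [585.1 -26.1 152.8] delta tool [ 0.7 -7.9  7.8] | 11.0 zaxis [-0.0063  0.0071] xyaw -164.36 tilt 0.54 F [-0.3  0.6 -1.6] w 33.1 q [-0.27  0.42  0.31  1.74 -0.16  1.01  1.95] turn 0.6
```

```bash

python3 -m inch '[[[1,0.5,-8,20,0]]]' >/dev/null; python3 st.py 586.5 -33.8 57.6 -165
python3 -m inch '[[[1,0,0,35,0]]]' >/dev/null; python3 st.py 586.5 -33.8 57.6 -165
```

```text
t64.5 pos [585.9 -32.  132.7] delta tool [-0.5 -2.7 75. ] | 75.0 zaxis [-0.0077  0.0078] xyaw -164.24 tilt 0.63 F [ 1.1 -0.1 -1.5] w 33.1 q [-0.25  0.45  0.31  1.76 -0.17  0.97  1.97] turn 0.8
t64.8 pos [585.3 -30.8  98.3] delta tool [-0.6 -3.6 40.6] | 41.0 zaxis [-0.0087  0.0081] xyaw -164.18 tilt 0.68 F [ 0.3  0.1 -1.8] w 32.9 q [-0.24  0.49  0.3   1.8  -0.19  0.89  1.99] turn 0.8
```

```bash

python3 -m inch '[[[1,-0.5,-3.5,15,0]]]' >/dev/null; python3 st.py 586.5 -33.8 57.6 -165
python3 -m inch '[[[1,0,0,5,0]]]' >/dev/null; python3 st.py 586.5 -33.8 57.6 -165
```

```text
t65.1 pos [586.6 -34.1  83.4] delta tool [-0.2  0.1 25.8] | 26.0 zaxis [-0.009  0.008] xyaw -164.2 tilt 0.69 F [-0.1 -0.5 -1.2] w 33.1 q [-0.23  0.51  0.29  1.81 -0.19  0.87  2.  ] turn 0.8
t65.4 pos [586.5 -34.1  78.3] delta tool [-0.2  0.1 20.7] | 21.0 zaxis [-0.0091  0.0081] xyaw -164.21 tilt 0.7 F [-0.1  0.7 -1.7] w 33.4 q [-0.23  0.51  0.29  1.81 -0.2   0.86  2.  ] turn 0.8
```

```bash

python3 -m inch '[[[1,0,0,7,0]]]' >/dev/null; python3 st.py 586.5 -33.8 57.6 -165
python3 -m inch '[[[1,0,0,6,0]]]' >/dev/null; python3 st.py 586.5 -33.8 57.6 -165
python3 -m inch '[[[1,0,0,5,0]]]' >/dev/null; python3 st.py 586.5 -33.8 57.6 -165
python3 -m inch '[[[1,0,0,2.5,0]]]' >/dev/null; python3 st.py 586.5 -33.8 57.6 -165
```

```text
t65.7 pos [586.2 -34.   71.1] delta tool [-0.5  0.  13.5] | 13.0 zaxis [-0.0097  0.0081] xyaw -164.21 tilt 0.72 F [ 0.9 -0.  -1.2] w 33.2 q [-0.23  0.52  0.29  1.82 -0.2   0.84  2.  ] turn 0.8
t66.0 pos [585.9 -33.9  64.8] delta tool [-0.6 -0.1  7.2] | 7.0 zaxis [-0.0102  0.008 ] xyaw -164.2 tilt 0.75 F [-0.2 -0.8 -0.9] w 33.2 q [-0.23  0.53  0.28  1.82 -0.2   0.83  2.01] turn 0.8
t66.3 pos [585.9 -34.   59.7] delta tool [-0.7  0.   2.1] | 2.0 zaxis [-0.0103  0.0079] xyaw -164.21 tilt 0.74 F [ 0.9 -1.  -1.4] w 33.2 q [-0.22  0.54  0.28  1.83 -0.21  0.82  2.01] turn 0.8
t66.6 pos [586.1 -34.1  57.7] delta tool [-0.4  0.2  0.1] | 0.0 zaxis [-0.0096  0.008 ] xyaw -164.22 tilt 0.72 F [-1.2 -0.5  5.3] w 33.1 q [-0.22  0.54  0.28  1.83 -0.21  0.81  2.01] turn 0.8
```

Contact at exactly the seated height. Release, lift, and inspect.

```bash

python3 -m inch '[[[0,0,0,0,0]]]'>/dev/null;for i in 1 2 3 4 5; do python3 st.py 586.5 -33.8 57.6 -165|cut -c1-60;done
python3 -m inch '[[[0,0,0,-40,0]]]' >/dev/null; python3 st.py 480 60 220 -165
python3 -m inch '[[[0,0,0,-50,0]]]' >/dev/null; python3 st.py 480 60 220 -165
python3 -m inch '[[[0,0,0,-50,0]]]' >/dev/null; python3 st.py 350 250 300 -165
python3 -c "
from h import *
s=arm.observe();d=eyes.get_image('wrist');cv2.imwrite('pics/w20.png',d['frame'])
cv2.imwrite('pics/s20.png',cv2.resize(eyes.get_image('side')['frame'][140:300,300:500],None,fx=4,fy=3.75))"
```

```text
t66.9 pos [586.1 -34.   57.5] delta tool [-0.5  0.1 -0.1] | 
t67.1 pos [586.1 -34.1  57.6] delta tool [-0.5  0.2 -0.1] | 
t67.3 pos [586.1 -34.1  57.6] delta tool [-0.5  0.2  0. ] | 
t67.5 pos [586.1 -34.1  57.7] delta tool [-0.4  0.2  0.1] | 
t67.7 pos [586.1 -34.   57.7] delta tool [-0.4  0.1  0.1] | 
t68.0 pos [587.3 -34.4  98.5] delta tool [  78.2  121.2 -119.9] | 188.0 zaxis [-0.0075  0.0082] xyaw -164.22 tilt 0.63 F [-0.3 -0.2 -0.5] w 91.7 q [-0.24  0.49  0.3   1.79 -0.19  0.9   1.99] turn 0.8
t68.3 pos [588.  -34.7 147.9] delta tool [ 78.4 121.2 -70.6] | 161.0 zaxis [-0.0062  0.0084] xyaw -164.21 tilt 0.6 F [-1.   0.1 -0.6] w 91.9 q [-0.25  0.43  0.32  1.74 -0.17  1.    1.97] turn 0.8
t68.6 pos [588.3 -35.1 197.3] delta tool [152.1 340.2 -98.9] | 386.0 zaxis [-0.0059  0.0085] xyaw -164.21 tilt 0.59 F [-0.8 -0.1 -1.7] w 92.0 q [-0.26  0.39  0.33  1.68 -0.15  1.11  1.96] turn 0.8
```

View pics/s20.png

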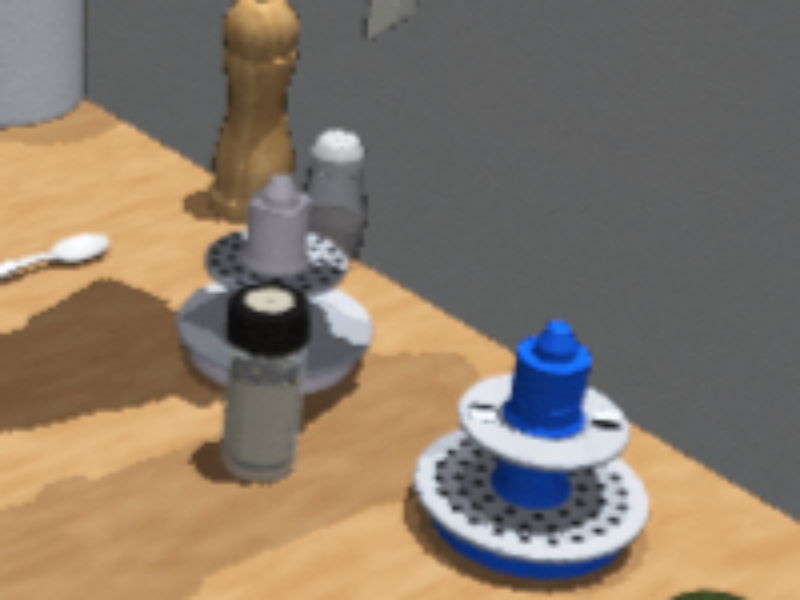

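View pics/w20.png

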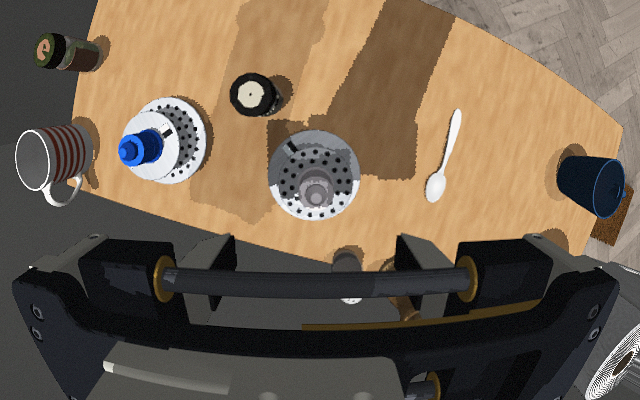

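```bash

python3 -c "
from h import *
e=eyes.get_image('side');d=eyes.get_image('top')
print(proj(e,[[.5865,-.034,.122],[.591,-.226,.122]]),proj(d,[[.5865,-.034,.122],[.591,-.226,.122]]))
cv2.imwrite('pics/t21.png',d['frame'])
cv2.imwrite('pics/t21b.png',cv2.resize(d['frame'][150:230,390:480],None,fx=7,fy=7,interpolation=cv2.INTER_CUBIC))
cv2.imwrite('pics/s21b.png',cv2.resize(e['frame'][210:300,390:480],None,fx=6.5,fy=6.5,interpolation=cv2.INTER_CUBIC))"
```

```text
[[369.75232316 186.57520648]
 [437.9274867  226.19359445]] [[351.49331222 170.64948765]
 [442.33980529 171.13885863]]
```

View pics/t21.png

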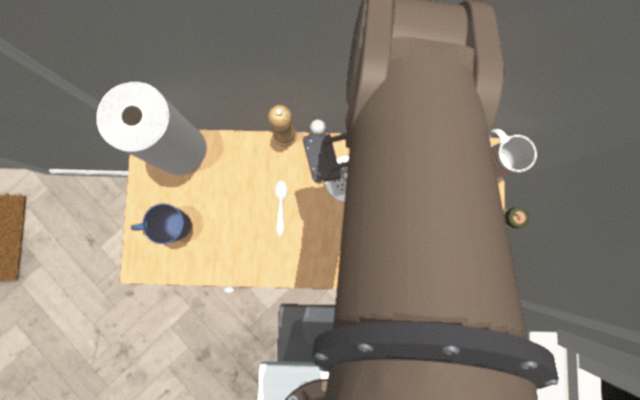

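View pics/t21b.png

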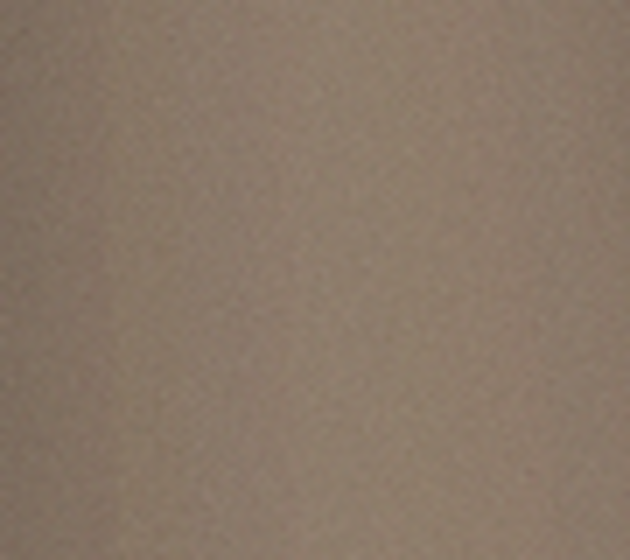

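View pics/s21b.png

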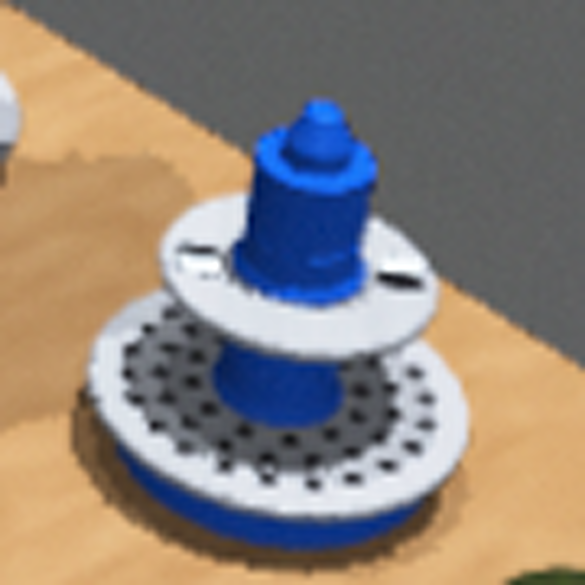

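```bash

python3 -m inch '[[[0,30,15,-3,0],[0,40,25,-3,0],[0,40,30,-3,0],[0,20,40,-3,0],[0,10,45,-3,0],[0,10,45,-3,0],[0,10,45,-3,0],[0,10,45,-3,0]]]' >/dev/null; python3 st.py 330 380 220 -165
python3 -c "
from h import *
d=eyes.get_image('top')
cv2.imwrite('pics/t22.png',d['frame'])"
```

```text
t69.8 pos [335.6 197.1 216.2] delta tool [-43.  177.9  -3.5] | 183.0 zaxis [-0.0197  0.001 ] xyaw -164.64 tilt 1.13 F [-0.2  0.1 -0.1] w 92.4 q [-0.73  0.04  0.07  2.06 -0.02  1.06  1.19] turn 0.4
```

View pics/t22.png

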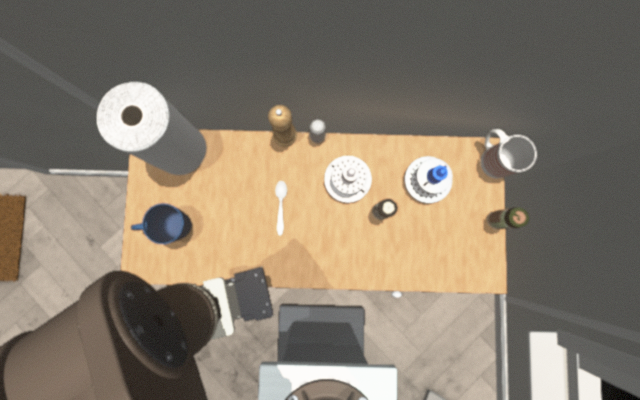

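```bash
sed -i 's/(.002,.005,.018)/(.023,)/' plates.py; python3 plates.py | tail -3
python3 -c "
from h import *
d=eyes.get_image('top');e=eyes.get_image('side')
cv2.imwrite('pics/t23.png',cv2.resize(d['frame'][150:220,315:465],None,fx=5.3,fy=5.3,interpolation=cv2.INTER_CUBIC))
a=cv2.imread('pics/side0.png');b=e['frame']
t=cv2.imread('pics/top0.png')
def diff(p,q,n,r):
    y0,y1,x0,x1=r;print(n,np.abs(p[y0:y1,x0:x1].astype(int)-q[y0:y1,x0:x1]).mean().round(2), np.percentile(np.abs(p[y0:y1,x0:x1].astype(int)-q[y0:y1,x0:x1]),99))
diff(t,d['frame'],'jar',(198,220,376,398));diff(t,d['frame'],'spoon',(180,236,272,290));diff(t,d['frame'],'mug',(203,245,130,192))
o=[[.5865,-.034,.122],[.5908,-.226,.122]]
print(proj(d,o))
im=d['frame'].copy()
for c,z,r in(((.5865,-.034),.067,.04),((.5908,-.226),.067,.04),((.5865,-.034),.023,.056),((.5908,-.226),.023,.056)):
  print('pred ctr px top',proj(d,[*c,z]).round(1))
"
```

```text
[428. 179.] [(np.float64(591.0), np.float64(-227.1), np.float64(113.2), np.float64(2.4))]
[348. 179.] [(np.float64(586.8), np.float64(-34.7), np.float64(112.6), np.float64(0.9))]
jar 10.81 20.0
spoon 11.62 20.0
mug 8.61 19.0
[[351.49331222 170.64948765]
 [442.34045952 171.23212378]]
pred ctr px top [[349.  175.2]]
pred ctr px top [[434.  175.8]]
pred ctr px top [[347.3 178.5]]
pred ctr px top [[428. 179.]]
```

View pics/t23.png

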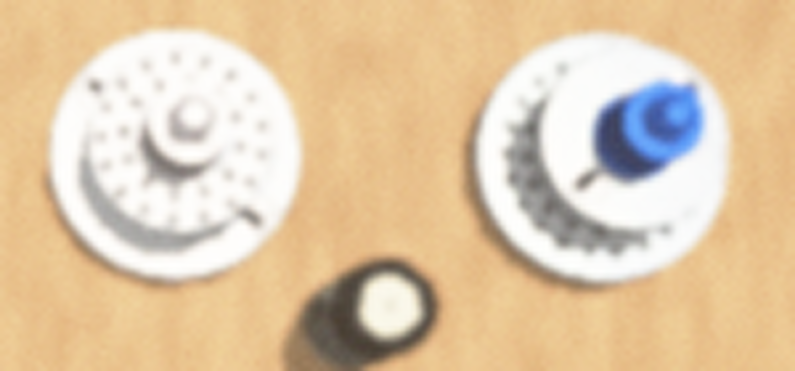

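```bash

cat > ov.py <<'E'
from h import *
import sys
def ov(n,cam_,box,f,circ):
    d=eyes.get_image(cam_);y0,y1,x0,x1=box
    im=cv2.resize(d['frame'][y0:y1,x0:x1],None,fx=f,fy=f,interpolation=cv2.INTER_CUBIC)
    for c,z,r,col in circ:
        p=((wcirc(d,c,z,r)-[x0,y0]+.5)*f-.5).round().astype(int)
        cv2.polylines(im,[p.reshape(-1,1,2)],True,col,1)
    cv2.imwrite(f'pics/{n}.png',im)
B=(.5908,-.226);W=(.5865,-.034)
def cs(c): return [(c,.023,.056,(0,0,255)),(c,.067,.040,(0,160,0)),(c,.106,.017,(0,0,255)),(c,.122,.005,(0,255,255))]
ov(sys.argv[1]+'_tb','top',(150,215,400,475),8,cs(B))
ov(sys.argv[1]+'_sb','side',(210,300,390,480),6.5,cs(B))
ov(sys.argv[1]+'_sw','side',(170,260,325,415),6.5,cs(W))
E
python3 ov.py ov1
```

```text
(no output)
```

View pics/ov1_tb.png

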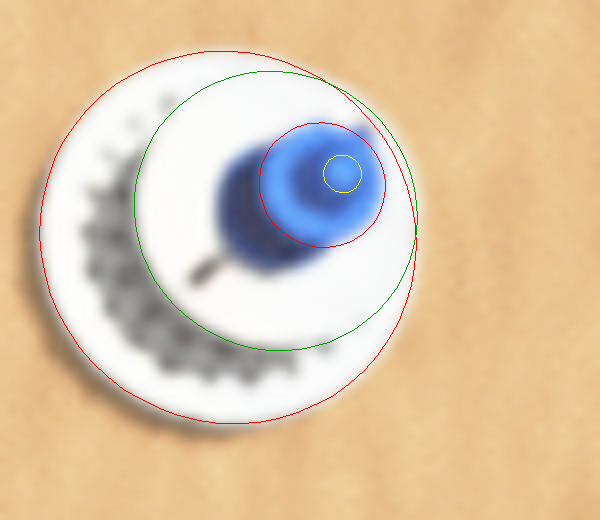

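View pics/ov1_sb.png

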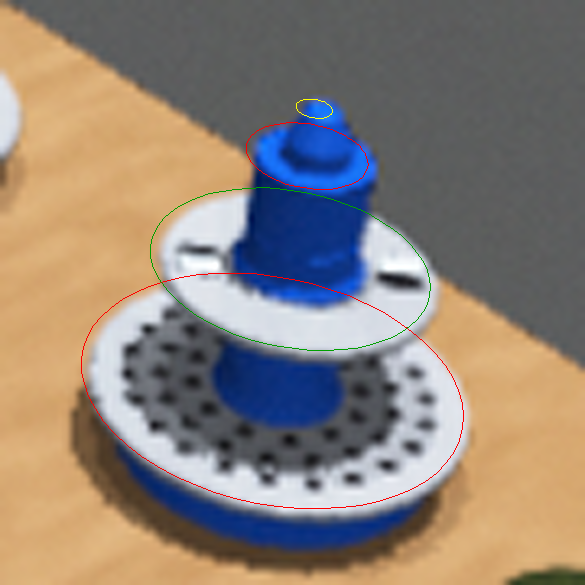

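View pics/ov1_sw.png

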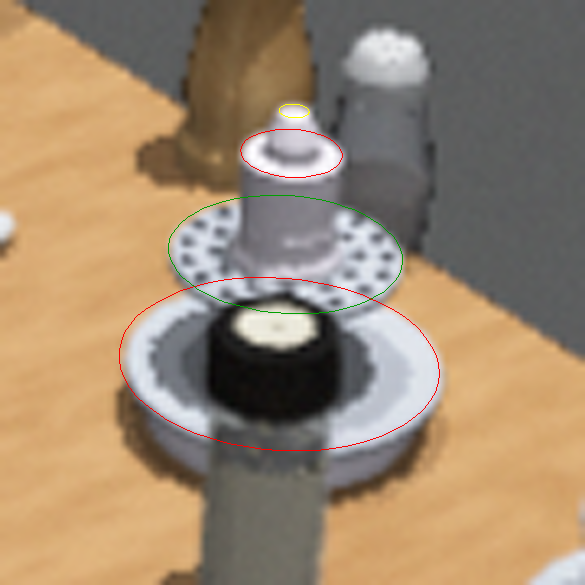

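```bash
python3 -c "
from h import *
from cell import workorder
go(330,380,220,-165);print(workorder.sign_off())"
```

```text
t70.2 pos [336.7 195.8 216.7] delta tool [-41.3 179.6  -2.9] | 184.0 zaxis [-0.0191  0.0016] xyaw -164.92 tilt 1.1 F [ 1.1 -1.   0.4] w 92.2 q [-0.72  0.03  0.07  2.06 -0.02  1.06  1.19] turn 0.1
the job is handed in; nothing more can be done
None
```

All four discs are on their stands and the job was handed in at about 70 s. Each colour has its large disc on the seat and its small disc on top, and each one met resistance within about 1 mm of its seated height. The sign-off reported no verdict.

**Last checks**
- **Discs:** In the top and side views, the drawn level, seated outlines lined up with both blue discs. The white pair was overlaid only in the side view. The large plates measured within about 1 mm of their estimated seat centres. All outlines and tips in the side view of the blue stack sat about 1 px (2–3 mm) to one side of the drawn shapes. I read that as camera calibration error, because the shift was the same for every part.
- **Blue stub tip:** The tip of the small blue disc first read about 3–4 mm off by eye in both views. The outline overlay showed no matching tilt, so I left it.
- **Bystanders:** By eye, the salt jar, spoon and mug are where they were. A pixel comparison with the first pictures was inconclusive, because the brightness had changed across the image.
- **Robot:** The gripper ended open in clear air, touching nothing.

**What went wrong on the way**
- **Missed grasps:** The first grasp of the large blue disc missed because I lifted before the fingers had closed. On the small white disc the fingers first closed on the stub instead of the hub. The side view put the fingertips about 20 mm above the reported TCP; I regripped lower and it held.
- **Tool tilt:** The tool drifted up to about 3.6° off vertical during fast moves. I corrected it before the last pick; the first three discs were released with it 2–2.5° off.

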